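# Load the test set from the module bin

### The job

Load the test set with all the loose plug-in modules (plain aluminium bars, two or three of them; one may be lying on the bench, the others are in the closed bin whose lid has the long bar moulded on it): open only that bin, and slide each module into a bay of its own in the front of the test set until it is fully home. Finish with the bin shut again and the test set's display raised to stand open at about 60 degrees. Leave the other two bins shut and do not disturb the other things on the bench.

Things in the scene. Friction and masses are not known exactly. Their poses are not given: they have to be found in the camera images.
- bin_bar: the module bin: white plastic, 160 (x) x 134 (y) x 45 mm high, walls and floor 5 mm, with a raised LONG BAR (100 x 24 mm, 6 mm high) on its grey lid. Fixed. Origin: centre of its underside, 6 mm above the bench; front (-x) faces the robot. Three such bins stand in a row along their y, 136 mm apart, in any order
- bin_disc: a like bin, fixed, whose lid has one raised round disc (72 mm across); to be left shut. Same axes
- bin_pair: a like bin, fixed, whose lid has two small raised discs (34 mm across); to be left shut. Same axes
- lid_bar (a joint): stiff lid of bin_bar: opening angle in rad, 0 shut, 1.9 fully open; stays at any angle. Plate 160 (x) x 134 (y) x 6 mm, hinged about the bin's y axis along its lower far edge, at x = +80, z = 45.5 mm in the bin's frame. Black pull tab in the plane of the lid, projecting 45 mm forward (-x) from the middle of its front edge, 22 mm wide (y), 10 mm thick; about 2 N there moves it
- lid_disc (a joint): stiff lid of bin_disc: opening angle in rad, 0 shut, 1.9 fully open; stays at any angle. Plate 160 (x) x 134 (y) x 6 mm, hinged about the bin's y axis along its lower far edge, at x = +80, z = 45.5 mm in the bin's frame. Black pull tab in the plane of the lid, projecting 45 mm forward (-x) from the middle of its front edge, 22 mm wide (y), 10 mm thick; about 2 N there moves it
- lid_pair (a joint): stiff lid of bin_pair: opening angle in rad, 0 shut, 1.9 fully open; stays at any angle. Plate 160 (x) x 134 (y) x 6 mm, hinged about the bin's y axis along its lower far edge, at x = +80, z = 45.5 mm in the bin's frame. Black pull tab in the plane of the lid, projecting 45 mm forward (-x) from the middle of its front edge, 22 mm wide (y), 10 mm thick; about 2 N there moves it
- lid_bar_tab (a point): point in the pull tab of lid_bar, 32 mm forward of the lid's front edge (13 mm from the tab's end), mid width and thickness; can be pinched here across its 22 mm width (along the bin's y) from above at any lid angle. When shut, 192 mm in front of the hinge axis and 5 mm above it
- testset: the test set: fixed white instrument 260 (y) x 50 mm high, with a flip-up display on top. Origin: centre of its underside; front (-x) faces the robot. The left part of its front (y -32 to +130 mm) is the bay block, face at x = -100 mm, top 50 mm high, with three bays side by side and a flat sill in front, 12 mm high, out to x = -160 mm, level with the bay floors; right of it the front is set back to x = -50 mm
- display (a joint): stiff display: opening angle in rad, 0 shut, up to 2.2; stays where left. Grey panel 140 (x) x 260 (y) x 14 mm, hinged about the test set's y axis along its lower far edge, at x = +90, z = 52.5 mm in the test set's frame. Black pull tab in the panel's plane, 45 mm forward from its front edge, 22 mm wide (y), 10 mm thick, at y = -85 mm; about 4 N there moves it
- display_tab (a point): point in the display's pull tab, 32 mm forward of the panel's front edge (13 mm from the tab's end), mid width and thickness; can be pinched here across its 22 mm width (along y) from above. When shut, 172 mm in front of the hinge axis and 7 mm above it
- bay0_home (a point): where a module's centre lies when fully home in the bay at y = +103 mm of the test set: 25 mm inside the mouth (x = -100 mm), 24 mm above the bench. The bay is a level tunnel along x, open to the front (-x), 28 mm wide, 32 high, floor 12 mm above the bench, back stop 80 mm in; flared guides at its sides (38 mm apart at the tips) and top, reaching 10 mm out of the face
- bay1_home (a point): where a module's centre lies when fully home in the bay at y = +49 mm of the test set: 25 mm inside the mouth (x = -100 mm), 24 mm above the bench. The bay is a level tunnel along x, open to the front (-x), 28 mm wide, 32 high, floor 12 mm above the bench, back stop 80 mm in; flared guides at its sides (38 mm apart at the tips) and top, reaching 10 mm out of the face
- bay2_home (a point): where a module's centre lies when fully home in the bay at y = -5 mm of the test set: 25 mm inside the mouth (x = -100 mm), 24 mm above the bench. The bay is a level tunnel along x, open to the front (-x), 28 mm wide, 32 high, floor 12 mm above the bench, back stop 80 mm in; flared guides at its sides (38 mm apart at the tips) and top, reaching 10 mm out of the face
- module_a_mid (a point): centre of a plug-in module: plain aluminium bar 110 mm long (x), 24 x 24 mm square, about 0.13 kg, alike on all four sides and both ends (may go in either end first, any side up); gripped off its middle it tips in the hand. Axes: x along its length. may lie flat in bin_bar, along the bin's y, in the front half; the lid hides it. Absent in some starts. When fully home in a bay it stands 30 mm out of the mouth
- module_b_mid (a point): centre of a plug-in module: plain aluminium bar 110 mm long (x), 24 x 24 mm square, about 0.13 kg, alike on all four sides and both ends (may go in either end first, any side up); gripped off its middle it tips in the hand. Axes: x along its length. may lie flat in bin_bar, along the bin's y, near the middle; about 28 mm clear of module_a. Absent in some starts. When fully home in a bay it stands 30 mm out of the mouth
- module_c_mid (a point): centre of a plug-in module: plain aluminium bar 110 mm long (x), 24 x 24 mm square, about 0.13 kg, alike on all four sides and both ends (may go in either end first, any side up); gripped off its middle it tips in the hand. Axes: x along its length. may lie flat on the bench between the bins and the test set. Absent in some starts. When fully home in a bay it stands 30 mm out of the mouth
- attenuator: bystander: black finned cylinder standing upright, 54 mm across, 112 high, loose; origin centre of its underside
- multimeter: bystander: black hand-held meter 180 x 85 x 38 mm, loose; origin centre of its underside
- driver: bystander: screwdriver, loose
- spanner: bystander: steel wrench, loose
- mug: bystander: white mug, 82 mm across, 95 high, loose; origin centre of its underside
- pot: bystander: small glass jar, 60 mm across, 70 high, loose; origin centre of its underside
- splitter: bystander: aluminium box 60 x 90 x 30 mm with three brass connectors, loose; origin centre of its underside
Mind the look-alikes: they are no part of the job. What is shaped like the part that bears module_c_mid but green is not meant.

How it is judged:
By the outcome, as a careful person would: the job done as asked, in the order asked, and still so for the second after the job is handed in, with the robot touching nothing.
Of module_a, module_b, module_c only 2 to 3 are there at a start; the rules pass over those that are not, and their reading is None.
At some moment in a run one of module_c may be knocked a few centimetres aside while the robot is not near it.
Once in a run the grip may slacken for a moment while it holds something.
It also fails if it takes over 210 s, if anything falls off the work surface, if the arm or the gripper's body presses on something with over 40 N, if the wrist force passes 120 N, or if a joint passes its speed limit or range.

### The arm

A 7-joint arm with a two-finger parallel gripper is mounted at the origin on the work surface. World frame = base frame: x ahead of the robot, y to its left, z up, the work surface at z = 0. Lengths are in mm, angles in rad, forces in N, time in s.
With the tool pointing down it reaches from about 400 to 900 mm from the base axis. Payload 5.6 kg.
Tool frame: the origin (TCP) lies midway between the tips of the shut fingers; the grasp point (between the pads) lies 19 mm behind it; z points along the fingers, y is the line along which they close (so a half turn about z gives the same grasp; the last joint's range is limited). The gripper opens to 92 mm and grips with 3 to 60 N. Pads are 20 mm wide; open, the fingers measure 128 mm over their backs; the gripper's body (75 mm by 189 mm) begins 69 mm behind the grasp point.
Start: joints at [1.113, 0.468, -0.012, 1.603, 0.006, 1.071, -0.056], TCP at [261.915, -594.903, 214.592] pointing down, gripper open.
Joint ranges: [-2.53, 2.53], [-0.31, 2.02], [-1.57, 1.55], [0.28, 2.44], [-1.29, 4.43], [0.15, 1.84], [-2.92, 2.92]. Speed limits (rad/s): [2.57, 2.57, 3.14, 3.14, 3.14, 3.14, 3.14].

### API

Orientations are given as a unit quaternion [x, y, z, w].
In Python, from workcell import telemetry, capture, get_calibration, finish_job gives the robot as it stands.
- The arm moves only by the tool servo_tool, never from a script. Its argument "increments" is a list of rows, each a list of 3 entries, a list of its own where there are three numbers: the opening, from 0 (shut) to 1 (fully open), then the shift along the tool's x, y, z in units of 30 mm (1.0 is 30 mm), then the turn about the tool's z in units of 5 degrees (1.0 is 5 degrees). A call has exactly 10 rows; each row is the pose to reach, as a shift and turn from the pose commanded when the call began, along the tool's axes at that moment; what a row does not reach only later rows make up. A row lasts 1/12 s, in which the tool goes at most 41.7 mm and 7.16 degrees, less where a joint would pass 70% of its speed; a pose out of reach is approached as far as the arm can. A call with a gripper value outside its range is refused whole. The fingers move at their own pace and stop on an object; the grip force is fixed at half the most. Time passes only in rows, so rows that repeat a pose let the fingers close, or fill a call up. It gives the time, the measured TCP pose, the force, the opening and the grip force at its end, in the units of the state.
- telemetry.get_obs(): the state, without advancing time (a new reading comes with each control period).
- capture(name): name is "scene" or "top" or "wrist"; returns the picture (384x512x3 uint8, red, green, blue); there is no depth.
- get_calibration(name): a dict with "K" (3x3 intrinsics, pixels), "rvec" (rotation vector, rad) and "tvec" (3), from world to camera coordinates, as OpenCV has them. Camera axes: x right, y down, z forward; pixel columns grow to the right and rows downward; lengths in mm; the calibration is good to about 2 mm. A picture is of the moment at which its call begins: read the wrist's pose just before it. get_calibration takes no time and is no camera call; for the wrist camera it gives the pose at the moment of the call.
- finish_job(): hands the job in; it is judged then, once.
The state is a dict: "clock": time; "joints": joint angles; "joint_velocities": joint speeds; "effort": joint torques, N m; "position": TCP position; "ee_rot": TCP orientation; "wrist_force": force on the tool from outside, world axes, zero at the start; "ft_torque": the same for the moment, N m; "gripper_width": finger opening in mm; "grip_force": force on a finger pad.
Only numpy, scipy, OpenCV 4.12 (cv2) and the standard library are available. Lean on these libraries where they do the work, as an engineer would, in place of code of your own. Each camera call takes 0.05 s, during which the arm holds its last target. There are 200 camera calls.

## Working session

There is one attempt and no reset: what is moved stays moved. The work goes in short steps, Python scripts to look and compute and a tool call to move; the robot and the scene stay as the last step left them, time stands still between calls to the robot, and variables do not carry over. Pictures are saved under pics/ and viewed, at most 14 in all, crops included, and the job is handed in when it is done.

Besides the shell and the picture viewer there is one more tool, called after "Call:" by a JSON object that holds its "name" and its "arguments", one argument or row to a line. servo_tool: Moves the arm, as the interface text tells. Its arguments: {"type":"object","properties":{"increments":{"type":"array"}},"required":["increments"]}

```bash
ls; mkdir -p pics; python3 - <<'E'
from workcell import telemetry, capture, get_calibration
import cv2,numpy as np
for n in ("scene","top"):
    im=capture(n); cv2.imwrite(f"pics/{n}0.png",cv2.cvtColor(im,cv2.COLOR_RGB2BGR))
    c=get_calibration(n); R=cv2.Rodrigues(np.array(c["rvec"],float))[0]; print(n,np.round(c["K"],1).tolist(),(-R.T@np.array(c["tvec"]).ravel()).round(), R.round(2).tolist())
o=telemetry.get_obs(); print(o)
E
```

```text
pics
scene [[453.1, 0.0, 253.8], [0.0, 453.1, 199.1], [0.0, 0.0, 1.0]] [1770.  373. 1227.] [[-0.27, 0.96, -0.02], [0.65, 0.17, -0.74], [-0.71, -0.21, -0.67]]
top [[444.5, 0.0, 251.4], [0.0, 444.5, 193.8], [0.0, 0.0, 1.0]] [ 357.   -5. 1516.] [[0.01, -1.0, -0.0], [-0.99, -0.01, -0.14], [0.14, 0.0, -0.99]]
{'clock': 0.1, 'joints': array([ 1.11302071,  0.46826932, -0.01157993,  1.60351654,  0.00597355,
        1.07137149, -0.05629662]), 'joint_velocities': array([ 0.00018069,  0.00041873, -0.00139007, -0.00347349, -0.0015388 ,
        0.00159039,  0.00145184]), 'effort': array([ 9.02881420e-04, -5.21650600e+01, -1.20636384e-02, -2.44365728e+01,
       -5.66286652e-02,  1.41201715e-02,  6.89500212e-05]), 'position': array([ 261.66819174, -594.44903316,  213.75461652]), 'ee_rot': array([ 9.78581533e-01,  2.05858197e-01, -2.05715195e-04, -7.36965150e-04]), 'wrist_force': array([ 0.06382543, -0.39562737,  0.45907684]), 'ft_torque': array([-0.02759507,  0.05878643,  0.03019407]), 'grip_force': 0.0, 'gripper_width': 91.77986708457236}
```

```bash
python3 - <<'E'
import cv2
cv2.imwrite("pics/top1.png",cv2.resize(cv2.imread("pics/top0.png"),(800,600),interpolation=cv2.INTER_CUBIC))
E
```

```text
(no output)
```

View pics/top1.png

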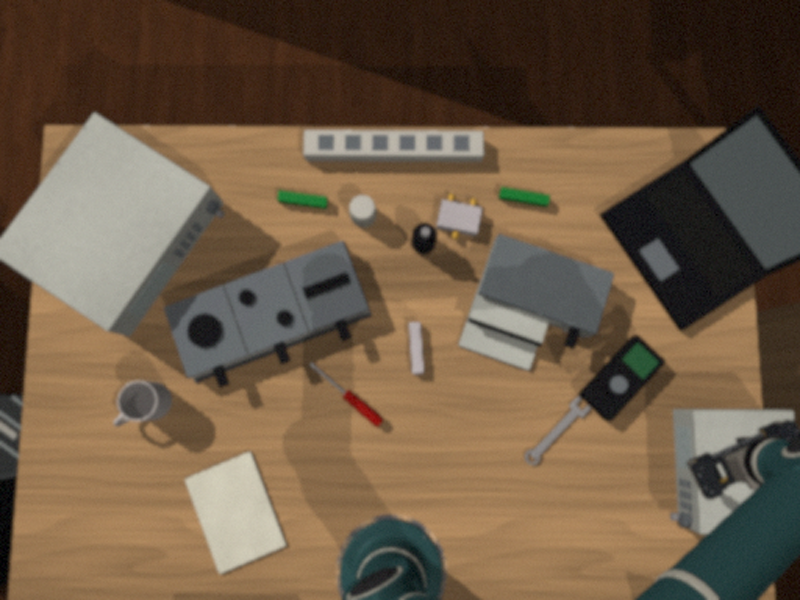

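View pics/scene0.png

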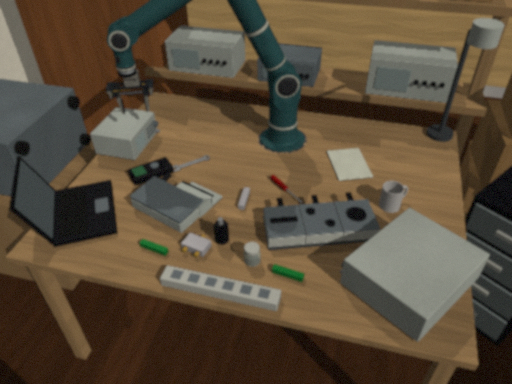

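The top view (800x600) shows the bins in a row at (167-370, 245-380), with the long-bar bin at the right end and its tab at (343,330). The test set is at (460-612, 235-370) and its display tab is at (572,337). There are three module-shaped candidates: an aluminium one at (416,347), and green ones at (302,199) and (524,197). Only the aluminium one fits.

```bash
cat > h.py <<'E'
from workcell import telemetry, capture, get_calibration
import cv2,numpy as np
from scipy.spatial.transform import Rotation as Ro
def cal(n):
    c=get_calibration(n); R=cv2.Rodrigues(np.array(c["rvec"],float))[0]; return np.array(c["K"],float),R,np.array(c["tvec"],float).ravel()
def plane(c,uv,z):
    K,R,t=c; uv=np.atleast_2d(np.array(uv,float)); d=(R.T@np.linalg.inv(K)@np.c_[uv,np.ones(len(uv))].T).T; o=-R.T@t
    return o+d*((z-o[2])/d[:,2])[:,None]
def proj(c,P):
    K,R,t=c; q=(K@(R@np.atleast_2d(P).astype(float).T+t[:,None])).T; return q[:,:2]/q[:,2:]
def yaw():  # tool x axis direction, y axis direction in world
    o=telemetry.get_obs(); R=Ro.from_quat(o["ee_rot"]).as_matrix(); return o,R
def move(x,y,z=None,ydir=None):
    """print shift in tool units to reach TCP x,y,z ; ydir: wanted closing-line angle (deg, world)"""
    o,R=yaw(); p=o["position"]; z=p[2] if z is None else z
    s=R.T@(np.array([x,y,z])-p)/30
    a=np.degrees(np.arctan2(R[1,1],R[0,1])); msg=""
    if ydir is not None:
        d=(ydir-a+90)%180-90; msg=f"turn {-d/5:.2f} (tool z down), alt {-(d-180*np.sign(d))/5:.2f}"
    print("TCP",p.round(1),"ydeg",round(a,1),"shift",s.round(2),msg,"j7",o["joints"][6].round(2))
def save(name,im,box=None,k=1):
    if box: im=im[box[1]:box[3],box[0]:box[2]]
    cv2.imwrite(f"pics/{name}.png",cv2.resize(cv2.cvtColor(im,cv2.COLOR_RGB2BGR),None,fx=k,fy=k,interpolation=cv2.INTER_CUBIC))
E
python3 - <<'E'
from h import *
im=cv2.cvtColor(cv2.imread("pics/top0.png"),cv2.COLOR_BGR2RGB).astype(int)
c=cal("top")
m=((im[...,0]-im[...,2])<22).astype(np.uint8)
m[:, :]=cv2.morphologyEx(m,cv2.MORPH_OPEN,np.ones((3,3)))
cs,_=cv2.findContours(m,cv2.RETR_EXTERNAL,cv2.CHAIN_APPROX_NONE)
for k in cs:
    if cv2.contourArea(k)<60: continue
    r=cv2.minAreaRect(k); 
    M=cv2.moments(k); uv=(M['m10']/M['m00'],M['m01']/M['m00'])
    b=cv2.boxPoints(r); P=plane(c,b,20)[:,:2]
    print(np.round(uv),"A",cv2.contourArea(k),"rect px",np.round(r[1],1),"centre z12",plane(c,uv,12)[0,:2].round(),"sizes",np.linalg.norm(P[1]-P[0]).round(),np.linalg.norm(P[2]-P[1]).round())
s=0.64
for n,uv,z in [("bincorners TL,TR,BR,BL",[(165,302),(345,243),(370,312),(197,378)],57.5),("tabs",[(221,376),(282,352),(343,330)],57),("disp TL TR BR BL",[(499,235),(612,270),(598,333),(482,296)],66),("dtab",[(572,337)],59),("blockfront",[(460,346),(529,369)],12)]:
    print(n,plane(c,np.array(uv)*s,z)[:,:2].round().tolist())
E
```

```text
[250. 360.] A 2930.0 rect px [53. 67.] centre z12 [20. -1.] sizes 218.0 165.0
[470. 322.] A 9145.5 rect px [122. 103.] centre z12 [ 145. -723.] sizes 342.0 388.0
[  5. 300.] A 1035.5 rect px [127.  13.] centre z12 [205. 812.] sizes 43.0 406.0
[ 92. 257.] A 655.5 rect px [25. 34.] centre z12 [349. 531.] sizes 114.0 83.0
[392. 246.] A 1541.5 rect px [ 27.7 101.6] centre z12 [ 390. -475.] sizes 344.0 91.0
[266. 223.] A 185.0 rect px [31.4  7.2] centre z12 [466. -53.] sizes 24.0 106.0
[171. 200.] A 6480.0 rect px [ 61.2 125.2] centre z12 [543. 273.] sizes 425.0 212.0
[341. 193.] A 5000.0 rect px [81.1 76.5] centre z12 [ 571. -307.] sizes 265.0 276.0
[271. 153.] A 198.0 rect px [18. 14.] centre z12 [709. -69.] sizes 48.0 63.0
[294. 139.] A 422.5 rect px [26.5 18.8] centre z12 [ 757. -148.] sizes 67.0 92.0
[232. 135.] A 201.0 rect px [18. 14.] centre z12 [770.  67.] sizes 49.0 64.0
[193. 127.] A 194.5 rect px [30.9  7.6] centre z12 [797. 203.] sizes 27.0 108.0
[335. 126.] A 198.5 rect px [31.7  7.6] centre z12 [ 806. -294.] sizes 27.0 110.0
[251.  93.] A 1934.5 rect px [114.  18.] centre z12 [922.   1.] sizes 66.0 401.0
[ 69. 144.] A 11284.5 rect px [106.4 119.3] centre z12 [734. 631.] sizes 412.0 387.0
[458. 140.] A 10398.5 rect px [100.1 129.6] centre z12 [ 759. -718.] sizes 472.0 346.0
bincorners TL,TR,BR,BL [[557.0, 481.0], [687.0, 101.0], [538.0, 46.0], [397.0, 406.0]]
tabs [[402.0, 356.0], [453.0, 230.0], [500.0, 102.0]]
disp TL TR BR BL [[705.0, -228.0], [630.0, -467.0], [496.0, -432.0], [573.0, -190.0]]
dtab [[488.0, -379.0]]
blockfront [[471.0, -148.0], [422.0, -297.0]]
```

```bash
python3 - <<'E'
from h import *
move(450,-70,300,90)
c=cal("wrist");o,R=yaw(); print((-c[1].T@c[2]-o["position"]).round(),(R.T@(-c[1].T@c[2]-o["position"])).round(), (R.T@c[1].T).round(2), c[0].round())
E
```

```text
TCP [ 261.7 -594.4  213.8] ydeg -66.2 shift [ 12.79 -13.48  -2.86] turn 4.75 (tool z down), alt -31.25 j7 -0.06
[ 79.  34. 170.] [  86.    0. -170.] [[ 0.   -0.95 -0.3 ]
 [ 1.    0.    0.  ]
 [-0.   -0.3   0.95]] [[269.   0. 258.]
 [  0. 269. 188.]
 [  0.   0.   1.]]
```

Call:
{"name": "servo_tool", "arguments": {
  "increments": [
    [1,[0,0,-1],0],
    [1,[0.7,-0.7,-2],0.5],
    [1,[1.4,-1.4,-2.86],1],
    [1,[2.2,-2.2,-2.86],1.5],
    [1,[3,-3,-2.86],2],
    [1,[3.8,-3.8,-2.86],2.5],
    [1,[4.6,-4.6,-2.86],3],
    [1,[5.4,-5.4,-2.86],3.5],
    [1,[6,-6,-2.86],4],
    [1,[6.4,-6.7,-2.86],4.75]
  ]
}}

```text
clock: 0.93
position: [357.8, -331.4, 300.2]
ee_rot: [1.0, 0.0, 0.0, -0.0]
wrist_force: [0.1, 0.6, 0.4]
gripper_width: 91.9
grip_force: 0.0
```

```bash
python3 - <<'E'
from h import *
move(450,-70,300,90)
E
```

```text
TCP [ 357.8 -331.4  300.2] ydeg -90.0 shift [ 3.07 -8.71  0.01] turn 0.00 (tool z down), alt -36.00 j7 -0.9
```

Call:
{"name": "servo_tool", "arguments": {
  "increments": [
    [1,[0.4,-1,0],0],
    [1,[0.8,-2,0],0],
    [1,[1.2,-3,0],0],
    [1,[1.6,-4,0],0],
    [1,[2,-5,0],0],
    [1,[2.4,-6,0],0],
    [1,[2.7,-7,0],0],
    [1,[3,-8,0],0],
    [1,[3.07,-8.7,0],0],
    [1,[3.07,-8.71,0],0]
  ]
}}

```text
clock: 1.77
position: [449.0, -67.4, 300.3]
ee_rot: [1.0, 0.004, -0.0, -0.001]
wrist_force: [-0.6, 0.5, 0.7]
gripper_width: 91.9
grip_force: 0.0
```

```bash
python3 - <<'E'
from h import *
c=cal("wrist"); im=capture("wrist"); save("w1",im); move(466,-53,150,90)
print(proj(c,[[466,-53,24],[450,-70,0]]).round())
E
```

```text
TCP [448.7 -70.1 300.2] ydeg -89.7 shift [ 0.58 -0.57  5.01] turn 0.06 (tool z down), alt -35.94 j7 -1.51
[[250. 147.]
 [260. 154.]]
```

View pics/w1.png

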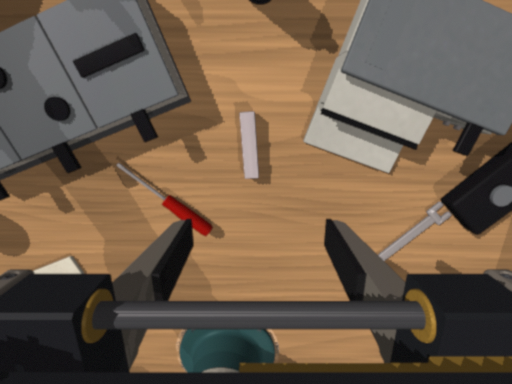

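The wrist view shows module_c at (250,145) in bare aluminium. The bar lid's right front corner is at (188,98) and its tab at (144,125). The sill front runs (306,142)-(392,171), and the display tab is at (470,137).

```bash
python3 - <<'E'
from h import *
c=cal("wrist"); im=cv2.cvtColor(cv2.imread("pics/w1.png"),cv2.COLOR_BGR2RGB).astype(int)
m=(((im[...,0]-im[...,2])<25)&(im.sum(2)>330)).astype(np.uint8)
n,l,st,ce=cv2.connectedComponentsWithStats(m)
i=l[145,250]; print("mod",st[i],ce[i])
k=cv2.findContours((l==i).astype(np.uint8),cv2.RETR_EXTERNAL,cv2.CHAIN_APPROX_NONE)[0][0]
b=cv2.boxPoints(cv2.minAreaRect(k)); P=plane(c,b,24); print(P.mean(0).round(1),P[:,:2].round(1).tolist())
i=l[145,350]; 
for n,uv,z in [("sill corners",[(306,142),(391,171)],12),("face top edge/corner",[(322,112),(415,147)],50),("disp front edge",[(343,70),(503,133)],66.5),("disptab end",[(457,150),(476,153)],64),
 ("lid right front, back corner",[(188,99),(150,0)],57.5),("tab tip",[(139,142),(157,137)],61.5),("bar ends",[(78,68),(141,42)],63.5)]:
    print(n,plane(c,uv,z)[:,:2].round(1).tolist())
E
```

```text
mod [240 112  19  66 931] [249.1471536 144.2244898]
[468.3 -54.9  24. ] [[521.5, -39.5], [523.3, -62.4], [415.2, -71.1], [413.1, -46.6]]
sill corners [[473.4, -150.4], [423.9, -302.1]]
face top edge/corner [[523.5, -165.1], [471.7, -314.3]]
disp front edge [[579.9, -186.1], [495.6, -431.0]]
disptab end [[469.7, -370.6], [465.3, -400.5]]
lid right front, back corner [[540.8, 33.0], [664.3, 74.0]]
tab tip [[478.7, 110.4], [486.3, 82.4]]
bar ends [[580.7, 181.2], [613.5, 89.7]]
```

```bash
python3 - <<'E'
from h import *
im=cv2.cvtColor(cv2.imread("pics/w1.png"),cv2.COLOR_BGR2RGB)
save("w1c",im,(60,0,300,190),3)
E
```

```text
(no output)
```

View pics/w1c.png

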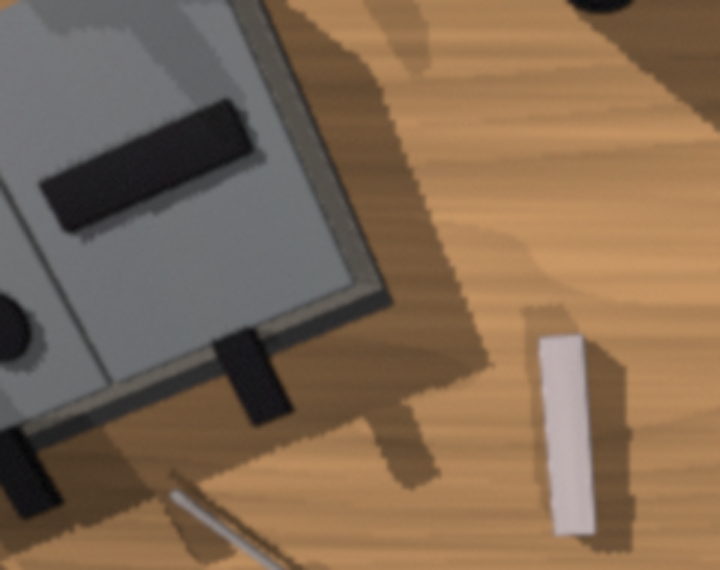

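Module_c is confirmed as the bare bar, and its size checks out at 110 x 24. Next I grasp it.

```bash
python3 - <<'E'
from h import *
move(468.3,-54.9,4,94.6)
E
```

```text
TCP [448.7 -70.1 300.2] ydeg -89.7 shift [ 0.66 -0.5   9.87] turn -0.86 (tool z down), alt 35.14 j7 -1.51
```

Call:
{"name": "servo_tool", "arguments": {
  "increments": [
    [1,[0.2,-0.15,1],-0.3],
    [1,[0.4,-0.3,2.2],-0.6],
    [1,[0.66,-0.5,3.4],-0.86],
    [1,[0.66,-0.5,4.6],-0.86],
    [1,[0.66,-0.5,5.8],-0.86],
    [1,[0.66,-0.5,7],-0.86],
    [1,[0.66,-0.5,8.2],-0.86],
    [1,[0.66,-0.5,9.2],-0.86],
    [1,[0.66,-0.5,9.7],-0.86],
    [1,[0.66,-0.5,9.87],-0.86]
  ]
}}

```text
clock: 2.65
position: [465.9, -58.8, 1.3]
ee_rot: [0.999, 0.037, -0.003, 0.0]
wrist_force: [0.0, 0.8, 0.3]
gripper_width: 91.8
grip_force: 0.0
```

Call:
{"name": "servo_tool", "arguments": {
  "increments": [
    [0.1,[0,0,0],0],
    [0,[0,0,0],0],
    [0,[0,0,0],0],
    [0,[0,0,0],0],
    [0,[0,0,0],0],
    [0,[0,0,0],0],
    [0,[0,0,0],0],
    [0,[0,0,0],0],
    [0,[0,0,0],0],
    [0,[0,0,0],0]
  ]
}}

```text
clock: 3.48
position: [468.6, -56.9, 4.3]
ee_rot: [0.999, 0.038, 0.0, -0.0]
wrist_force: [0.7, 0.6, 0.8]
gripper_width: 27.2
grip_force: 0.5
```

```bash
python3 - <<'E'
from h import *
o,R=yaw(); print(o["gripper_width"],o["grip_force"],o["wrist_force"])
x=np.array([.947,-.322]);y=np.array([.322,.947]);O=np.array([584.5,-324.3])
p=O-200*x+103*y; print(p); move(p[0],p[1],120,71.2)
E
```

```text
27.222481760715514 0.5048696883022785 [0.6793825  0.62656033 0.79267029]
[ 428.266 -162.359]
TCP [468.6 -56.9   4.3] ydeg -85.7 shift [-1.6   3.4  -3.86] turn 4.63 (tool z down), alt -31.37 j7 -1.72
```

Call:
{"name": "servo_tool", "arguments": {
  "increments": [
    [0,[0,0,0],0],
    [0,[0,0,0],0],
    [0,[0,0,0],0],
    [0,[0,0,0],0],
    [0,[0,0,-1],0],
    [0,[0,0,-2.2],0],
    [0,[-0.5,1,-3.4],1.2],
    [0,[-1,2,-4.6],2.4],
    [0,[-1.6,3,-5.5],3.6],
    [0,[-1.6,3.4,-5.5],4.63]
  ]
}}

```text
clock: 4.32
position: [427.6, -165.2, 172.4]
ee_rot: [0.986, -0.167, 0.002, 0.001]
wrist_force: [0.7, 0.1, -1.7]
gripper_width: 24.1
grip_force: 30.0
```

```bash
python3 - <<'E'
from h import *
c=cal("wrist"); im=capture("wrist"); save("w2",im,None,1.5); o,R=yaw(); print(o["gripper_width"],o["grip_force"],o["position"])
np.save("c2.npy",np.array(c,dtype=object),allow_pickle=True)
E
```

```text
23.97182342245256 29.998140335083008 [ 427.74987789 -170.52836304  173.19244867]Traceback (most recent call last):
  File "<stdin>", line 3, in <module>
ValueError: could not broadcast input array from shape (3,3) into shape (3,)
```

View pics/w2.png

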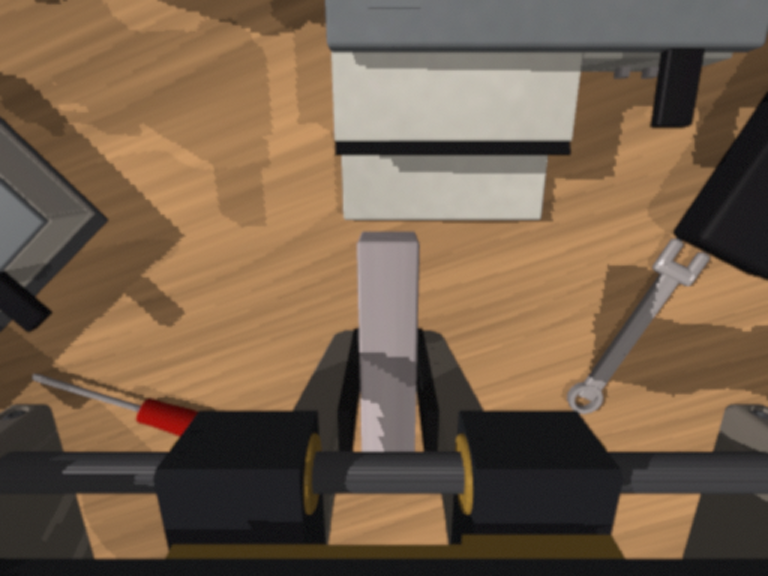

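The wrist view (x1.5) shows the module held straight in the fingers. The sill front runs (343,219)-(541,219), and the block top edge runs (335,142)-(573,142).

```bash
python3 - <<'E'
from h import *
c=cal("wrist"); o,R=yaw(); p=o["position"]
for n,uv,z in [("sill",[(343,219),(541,219)],12),("blocktop",[(335,142),(573,142)],50),("blackstrip low",[(337,153),(570,153)],50),("disp edge",[(331,48)],66.5),("disp tab tip",[(652,126),(695,126)],64),("module front top",[(359,234),(418,234)],p[2]+20)]:
    P=plane(c,np.array(uv)/1.5,z); print(n,P[:,:2].round(1).tolist(),"tool",((P-p)@R)[:,:2].round(1).tolist())
E
```

```text
sill [[475.3, -149.0], [420.3, -302.0]] tool [[36.5, -37.0], [36.5, 125.5]]
blocktop [[530.1, -168.9], [474.7, -323.2]] tool [[94.9, -36.7], [95.1, 127.2]]
blackstrip low [[522.9, -167.5], [468.3, -319.7]] tool [[87.7, -35.6], [87.8, 126.1]]
disp edge [[579.9, -188.5]] tool [[148.6, -35.1]]
disp tab tip [[468.6, -367.7], [459.1, -394.1]] tool [[104.5, 171.2], [104.5, 199.3]]
module front top [[485.9, -179.3], [478.3, -200.2]] tool [[57.8, -11.4], [57.8, 10.8]]
```

Call:
{"name": "servo_tool", "arguments": {
  "increments": [
    [0,[0,-0.31,0.8],0],
    [0,[0,-0.31,1.6],0],
    [0,[0,-0.31,2.4],0],
    [0,[0,-0.31,3.2],0],
    [0,[0,-0.31,3.9],0],
    [0,[0,-0.31,4.5],0],
    [0,[0,-0.31,4.9],0],
    [0,[0,-0.31,5.1],0],
    [0,[0,-0.31,5.19],0],
    [0,[0,-0.31,5.19],0]
  ]
}}

```text
clock: 5.2
position: [429.6, -153.4, 12.8]
ee_rot: [0.987, -0.163, -0.002, 0.0]
wrist_force: [1.1, -0.6, -2.1]
gripper_width: 23.5
grip_force: 30.0
```

```bash
python3 - <<'E'
from h import *
c=cal("wrist"); im=capture("wrist"); save("w3",im,(150,60,400,300),3); o,R=yaw(); print(o["gripper_width"],o["grip_force"],o["position"],o["wrist_force"])
move(435,-170,17,70.2)
E
```

```text
23.886214864526316 29.99966651201248 [ 430.69126441 -153.69482043   13.24258182] [-0.34082035 -0.51074126 -0.80248462]
TCP [ 430.7 -153.7   13.2] ydeg -108.8 shift [ 0.31  0.47 -0.13] turn 0.20 (tool z down), alt -35.80 j7 -1.82
```

View pics/w3.png

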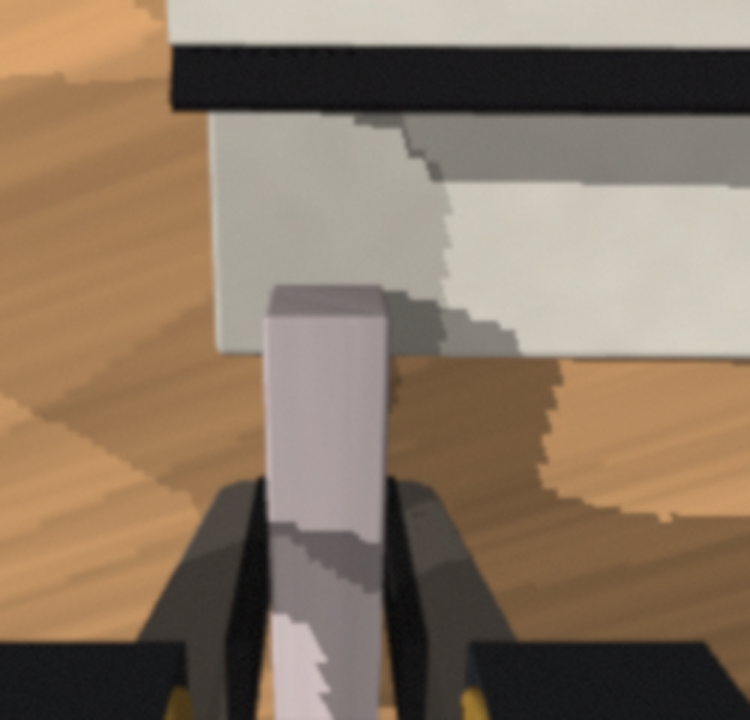

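The view shows the module just in front of the sill, with the sill's left front corner at crop (217,352). I measured the earlier pose mid-motion, so I lift a little, let it settle and re-measure.

Call:
{"name": "servo_tool", "arguments": {
  "increments": [
    [0,[0,0,-0.2],0],
    [0,[0,0,-0.4],0.1],
    [0,[0,0,-0.4],0.2],
    [0,[0,0,-0.4],0.2],
    [0,[0,0,-0.4],0.2],
    [0,[0,0,-0.4],0.2],
    [0,[0,0,-0.4],0.2],
    [0,[0,0,-0.4],0.2],
    [0,[0,0,-0.4],0.2],
    [0,[0,0,-0.4],0.2]
  ]
}}

```text
clock: 6.08
position: [431.2, -153.7, 25.5]
ee_rot: [0.985, -0.172, -0.0, 0.0]
wrist_force: [-0.6, -0.2, -1.6]
gripper_width: 23.6
grip_force: 30.0
```

```bash
python3 - <<'E'
from h import *
o,R=yaw(); c=cal("wrist"); im=capture("wrist"); save("w4",im,(150,60,400,300),3); p=o["position"]; print(o["gripper_width"],p,o["wrist_force"],np.degrees(np.arctan2(R[1,1],R[0,1])))
g=im.astype(int)
# wood vs white: sill left edge columns, front edge rows
d=g[...,0]-g[...,2]
m=d<22
for r in (110,120,130,150,165,170): print("row",r,"first nonwood cols",np.flatnonzero(m[r,180:300])[:1]+180, "span",np.flatnonzero(m[r,200:320])[[0,-1]]+200)
for q in (230,300,330): print("col",q,"last nonwood row",np.flatnonzero(m[60:200,q])[-1]+60)
np.savez("c4.npz",K=c[0],R=c[1],t=c[2],p=p,Rt=R)
E
```

```text
23.55144263174701 [ 431.21116357 -153.73368061   25.46984674] [-0.60680263 -0.19467275 -1.62416307] -109.83286003762122
row 110 first nonwood cols [222] span [222 319]
row 120 first nonwood cols [222] span [222 319]
row 130 first nonwood cols [223] span [223 319]
row 150 first nonwood cols [224] span [224 319]
row 165 first nonwood cols [225] span [225 319]
row 170 first nonwood cols [225] span [225 319]
col 230 last nonwood row 175
col 300 last nonwood row 174
col 330 last nonwood row 174
```

View pics/w4.png

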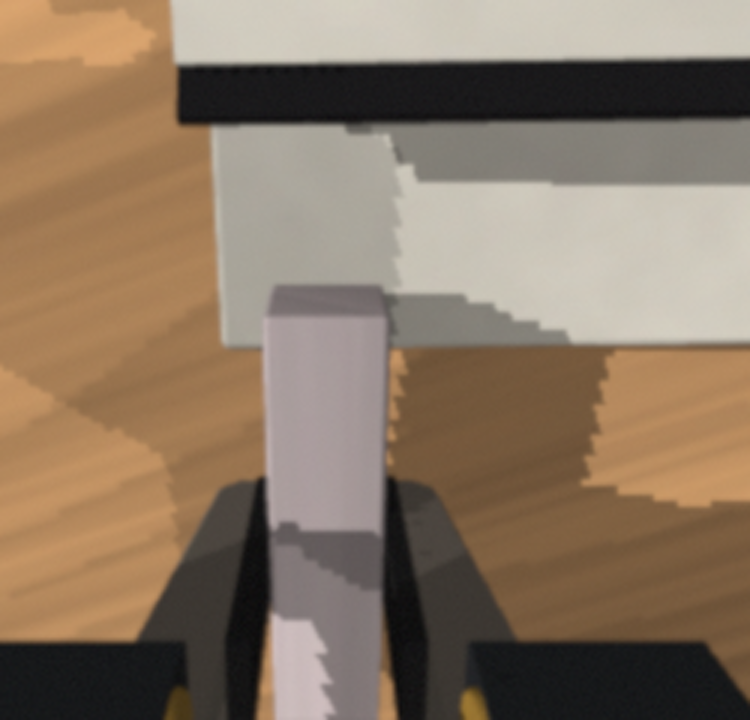

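```bash
python3 - <<'E'
from h import *
d=np.load("c4.npz"); c=(d["K"],d["R"],d["t"]); p=d["p"];R=d["Rt"]
for n,uv,z in [("sill corner,edge",[(224.5,175),(222,110),(400,174.5)],12),("block top front",[(208,82)],50),("strip front",[(209.5,101),(400,99.5)],45),("mod front top L R",[(238.5,165.5),(279.3,165.5)],p[2]+19.7),("mod front bot",[(238.5,155.5),(279.3,155.5)],p[2]-4.3)]:
    P=plane(c,np.array(uv),z); print(n,"tool",((P-p)@R)[:,:2].round(1).tolist())
E
```

```text
sill corner,edge tool [[38.1, -24.4], [82.0, -24.4], [38.5, 99.1]]
block top front tool [[96.4, -26.0]]
strip front tool [[87.3, -26.6], [88.1, 74.6]]
mod front top L R tool [[52.3, -11.9], [52.3, 11.3]]
mod front bot tool [[53.7, -13.6], [53.7, 13.1]]
```

Call:
{"name": "servo_tool", "arguments": {
  "increments": [
    [0,[0,0.07,0.1],-0.06],
    [0,[0,0.07,0.25],-0.06],
    [0,[0.2,0.07,0.25],-0.06],
    [0,[0.5,0.07,0.25],-0.06],
    [0,[0.9,0.07,0.25],-0.06],
    [0,[1.3,0.07,0.25],-0.06],
    [0,[1.7,0.07,0.25],-0.06],
    [0,[2.1,0.07,0.25],-0.06],
    [0,[2.4,0.07,0.25],-0.06],
    [0,[2.4,0.07,0.25],-0.06]
  ]
}}

```text
clock: 6.97
position: [500.1, -180.8, 18.4]
ee_rot: [0.985, -0.17, 0.0, 0.0]
wrist_force: [-0.9, -0.4, 4.0]
gripper_width: 24.0
grip_force: 30.0
```

```bash
python3 - <<'E'
from h import *
o,R=yaw(); c=cal("wrist"); im=capture("wrist"); save("w5",im,(150,60,400,300),3); p=o["position"]; print(o["gripper_width"],p,o["wrist_force"],np.degrees(np.arctan2(R[1,1],R[0,1])))
E
```

```text
24.008640796440037 [ 500.10188377 -180.80615796   18.38906164] [-0.90518538 -0.39046893  4.03358391] -109.55404366678454
```

View pics/w5.png

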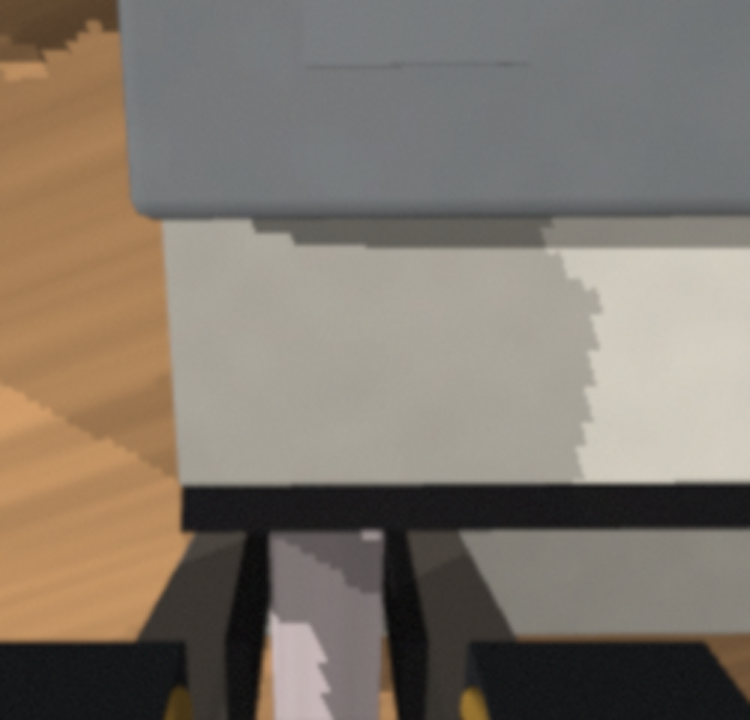

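The module is in the bay mouth and straight. I release, go behind it and push it home with shut fingers.

Call:
{"name": "servo_tool", "arguments": {
  "increments": [
    [0.45,[0,0,0],0],
    [0.45,[0,0,0],0],
    [0.45,[0,0,0],0],
    [0.45,[0,0,-0.6],0],
    [0.45,[0,0,-1.3],0],
    [0,[-1,0,-1.3],0],
    [0,[-2,0,-1.3],0],
    [0,[-2.7,0,-1.3],0],
    [0,[-2.7,0,-0.8],0],
    [0,[-2.7,0,-0.6],0]
  ]
}}

```text
clock: 7.85
position: [420.7, -152.9, 35.6]
ee_rot: [0.986, -0.17, -0.0, 0.0]
wrist_force: [0.3, 0.2, -0.0]
gripper_width: 10.2
grip_force: 0.0
```

Call:
{"name": "servo_tool", "arguments": {
  "increments": [
    [0,[0,0,0.3],0],
    [0,[0,0,0.6],0],
    [0,[0,0,0.6],0],
    [0,[0.3,0,0.6],0],
    [0,[0.6,0,0.6],0],
    [0,[0.9,0,0.6],0],
    [0,[1.2,0,0.6],0],
    [0,[1.5,0,0.6],0],
    [0,[1.8,0,0.6],0],
    [0,[2,0,0.6],0]
  ]
}}

```text
clock: 8.68
position: [480.0, -173.7, 18.3]
ee_rot: [0.985, -0.17, 0.001, 0.0]
wrist_force: [-1.4, 0.5, 0.7]
gripper_width: 0.5
grip_force: 0.7
```

```bash
python3 - <<'E'
from h import *
o,R=yaw(); p=o["position"]; print(p,o["wrist_force"],o["gripper_width"],(np.array([500.1,-180.8,18.4])-p)@R)
E
```

```text
[ 479.99611921 -173.70364804   18.25753081] [-1.36034408  0.4591543   0.68411862] 0.48970782185702616 [21.31967082 -0.03913859 -0.12097728]
```

Call:
{"name": "servo_tool", "arguments": {
  "increments": [
    [0,[0.05,0,0],0],
    [0,[0.1,0,0],0],
    [0,[0.15,0,0],0],
    [0,[0.2,0,0],0],
    [0,[0.25,0,0],0],
    [0,[0.3,0,0],0],
    [0,[0.35,0,0],0],
    [0,[0.4,0,0],0],
    [0,[0.4,0,0],0],
    [0,[0.4,0,0],0]
  ]
}}

```text
clock: 9.52
position: [483.6, -175.1, 17.2]
ee_rot: [0.985, -0.17, -0.006, -0.0]
wrist_force: [-13.5, 5.9, 11.1]
gripper_width: 0.4
grip_force: 7.3
```

```bash
python3 - <<'E'
from h import *
o,R=yaw(); p=o["position"]; print(p,o["wrist_force"],o["gripper_width"],(np.array([500.1,-180.8,18.4])-p)@R)
E
```

```text
[ 483.57647614 -175.11076708   17.17462528] [-13.50193273   5.89057849  11.13435621] 0.44401886521083217 [17.4575187  -0.15897502 -1.45104208]
```

Call:
{"name": "servo_tool", "arguments": {
  "increments": [
    [0,[0.1,0,0],0],
    [0,[0.2,0,0],0],
    [0,[0.3,0,0],0],
    [0,[0.4,0,0],0],
    [0,[0.4,0,0],0],
    [0,[0.4,0,0],0],
    [0,[0.4,0,0],0],
    [0,[0.4,0,0],0],
    [0,[0.4,0,0],0],
    [0,[0.4,0,0],0]
  ]
}}

```text
clock: 10.35
position: [483.5, -175.3, 15.8]
ee_rot: [0.985, -0.169, -0.018, -0.001]
wrist_force: [-36.4, 14.7, 32.0]
gripper_width: 0.4
grip_force: 20.2
```

```bash
python3 - <<'E'
from h import *
o,R=yaw(); p=o["position"]; print(p,o["wrist_force"],(np.array([500.1,-180.8,18.4])-p)@R)
c=cal("wrist"); im=capture("wrist"); save("w6",im,(150,60,400,300),2)
E
```

```text
[ 483.54029213 -175.30767392   15.78703478] [-36.39159111  14.69795195  31.95148388] [17.33558967 -0.34081072 -3.25243545]
```

The module is hard against a stop: it didn't move at 40 N, within 2.5 mm of the predicted home position. I back off, rise and go to the bar bin's tab.

Call:
{"name": "servo_tool", "arguments": {
  "increments": [
    [0,[-0.5,0,0],0],
    [0,[-1,0,0],0],
    [0,[-1.2,0,-1],0],
    [0.3,[-1.2,0,-2.2],0],
    [0.5,[-1.2,0,-3.4],0],
    [0.5,[-1.2,-0.5,-4.6],-1],
    [0.5,[-1.2,-1,-5.8],-2],
    [0.5,[-1.2,-1.5,-6],-3],
    [0.5,[-1.2,-2,-6],-4],
    [0.5,[-1.2,-2.5,-6],-5]
  ]
}}

```text
clock: 11.23
position: [493.5, -98.1, 199.7]
ee_rot: [0.999, 0.05, 0.002, 0.001]
wrist_force: [0.0, -0.3, -0.4]
gripper_width: 44.6
grip_force: 0.0
```

```bash
python3 - <<'E'
from h import *
move(475,95,200,111)
E
```

```text
TCP [493.5 -98.1 199.7] ydeg -84.3 shift [ 0.02 -6.47 -0.02] turn -3.06 (tool z down), alt 32.94 j7 -1.46
```

Call:
{"name": "servo_tool", "arguments": {
  "increments": [
    [0.5,[0,-0.9,0],-0.5],
    [0.5,[0,-1.8,0],-1],
    [0.5,[0,-2.8,0],-1.5],
    [0.5,[0,-3.8,0],-2],
    [0.5,[0,-4.8,0],-2.5],
    [0.5,[0,-5.7,0],-3.06],
    [0.5,[0,-6.4,0],-3.06],
    [0.5,[0,-6.4,0],-3.06],
    [0.5,[0,-6.4,0],-3.06],
    [0.5,[0,-6.4,0],-3.06]
  ]
}}

```text
clock: 12.07
position: [474.3, 91.7, 198.0]
ee_rot: [0.984, 0.18, 0.0, 0.0]
wrist_force: [0.6, -0.6, -0.0]
gripper_width: 45.8
grip_force: 0.0
```

```bash
python3 - <<'E'
from h import *
o,R=yaw(); c=cal("wrist"); im=capture("wrist"); save("w7",im,None,1.5); p=o["position"]; print(p,o["wrist_force"],np.degrees(np.arctan2(R[1,1],R[0,1])))
np.savez("c7.npz",K=c[0],R=c[1],t=c[2],p=p,Rt=R)
E
```

```text
[474.29515492  91.70018159 198.04695521] [ 0.64448792 -0.60044552 -0.04117783] -69.29083326442806
```

View pics/w7.png

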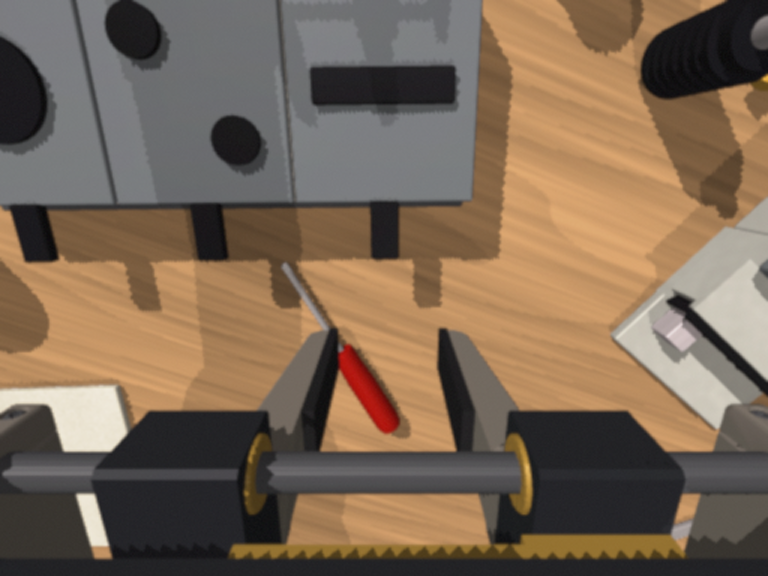

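The bar lid's tab spans x 371-398, with its tip at row 257 and root at 203. The lid front edge slopes by 0.7 degrees. The module stands in bay 0 at right (675,330).

```bash
python3 - <<'E'
from h import *
d=np.load("c7.npz"); c=(d["K"],d["R"],d["t"]); p=d["p"];R=d["Rt"]
for n,uv,z in [("tab tip",[(372.5,257),(398,257)],61.5),("tab root",[(371,203),(398,203)],61.5),("lid front L,R",[(292,203),(470,200)],57.5),("bar far/near",[(312,66),(455,66),(312,104),(455,104)],63.5),("module in bay: far",[(652,325),(672,350),(693,341)],36)]:
    P=plane(c,np.array(uv)/1.5,z); print(n,P[:,:2].round(1).tolist(),"tool",((P-p)@R)[:,:2].round(1).tolist())
E
```

```text
tab tip [[480.3, 106.2], [487.3, 87.6]] tool [[10.7, -11.6], [10.7, 8.3]]
tab root [[518.9, 121.6], [526.1, 102.7]] tool [[52.3, -12.3], [52.3, 8.0]]
lid front L,R [[497.2, 177.7], [547.2, 52.2]] tool [[51.8, -72.4], [54.2, 62.6]]
bar far/near [[591.0, 190.3], [625.3, 99.8], [568.4, 183.2], [603.6, 90.3]] tool [[144.0, -51.1], [144.1, 45.7], [120.4, -52.4], [120.4, 46.9]]
module in bay: far [[503.8, -149.7], [488.9, -180.0], [503.4, -192.8]] tool [[-57.8, 236.1], [-82.4, 259.2], [-73.4, 276.3]]
```

Call:
{"name": "servo_tool", "arguments": {
  "increments": [
    [0.5,[0.7,-0.08,0.8],-0.1],
    [0.5,[0.7,-0.08,1.6],-0.1],
    [0.5,[0.7,-0.08,2.6],-0.1],
    [0.5,[0.7,-0.08,3.6],-0.1],
    [0.5,[0.7,-0.08,4.6],-0.1],
    [0.5,[0.7,-0.08,5.2],-0.1],
    [0.5,[0.7,-0.08,5.35],-0.1],
    [0.2,[0.7,-0.08,5.35],-0.1],
    [0,[0.7,-0.08,5.35],-0.1],
    [0,[0.7,-0.08,5.35],-0.1]
  ]
}}

```text
clock: 12.95
position: [494.1, 102.2, 38.9]
ee_rot: [0.983, 0.184, 0.001, 0.0]
wrist_force: [-0.4, 0.1, -0.3]
gripper_width: 27.9
grip_force: 0.0
```

Call:
{"name": "servo_tool", "arguments": {
  "increments": [
    [0,[0,0,0],0],
    [0,[0,0,0],0],
    [0,[0,0,0],0],
    [0,[0,0,0],0],
    [0,[0,0,0],0],
    [0,[0,0,0],0],
    [0,[0,0,0],0],
    [0,[0,0,0],0],
    [0,[0,0,0],0],
    [0,[0,0,0],0]
  ]
}}

```text
clock: 13.78
position: [494.2, 101.9, 38.8]
ee_rot: [0.983, 0.184, 0.001, 0.001]
wrist_force: [0.3, -2.5, 6.0]
gripper_width: 21.8
grip_force: 30.0
```

```bash
cat >> h.py <<'E'
def arc(ra,h0,thetas,g0):
    """shift units (tool x, z) for the pull point at angles thetas from angle g0; ra forward, h0 above hinge"""
    f=lambda t:np.array([-ra*np.cos(t)+h0*np.sin(t), -(ra*np.sin(t)+h0*np.cos(t))])
    return [((f(t)-f(g0))/30).round(2).tolist() for t in thetas]
E
python3 - <<'E'
from h import *
o,R=yaw(); print(o["position"],o["gripper_width"],o["grip_force"],o["wrist_force"])
t=np.linspace(0,1.85,21)
print(arc(192,5,t[1:11],0)); print(arc(192,5,t[11:],t[10]))
E
```

```text
[494.17760262 101.92728018  38.83899597] 21.751421299162264 30.00148594379425 [ 0.34898454 -2.54726838  5.96505563]
[[0.04, -0.59], [0.14, -1.17], [0.29, -1.75], [0.49, -2.3], [0.75, -2.84], [1.05, -3.35], [1.4, -3.83], [1.79, -4.27], [2.22, -4.68], [2.68, -5.04]]
[[0.5, -0.32], [1.02, -0.6], [1.57, -0.82], [2.14, -0.99], [2.72, -1.11], [3.3, -1.18], [3.9, -1.19], [4.49, -1.14], [5.07, -1.05], [5.64, -0.89]]
```

Call:
{"name": "servo_tool", "arguments": {
  "increments": [
    [0,[0.04,0,-0.59],0],
    [0,[0.14,0,-1.17],0],
    [0,[0.29,0,-1.75],0],
    [0,[0.49,0,-2.3],0],
    [0,[0.75,0,-2.84],0],
    [0,[1.05,0,-3.35],0],
    [0,[1.4,0,-3.83],0],
    [0,[1.79,0,-4.27],0],
    [0,[2.22,0,-4.68],0],
    [0,[2.68,0,-5.04],0]
  ]
}}

```text
clock: 14.62
position: [566.8, 130.2, 188.8]
ee_rot: [0.983, 0.184, -0.002, 0.001]
wrist_force: [1.4, -1.1, -6.2]
gripper_width: 21.8
grip_force: 30.0
```

```bash
python3 - <<'E'
from h import *
o,R=yaw(); print(o["position"],o["gripper_width"],o["grip_force"],o["wrist_force"],o["ee_rot"])
E
```

```text
[566.80073896 130.18615093 188.77269849] 21.814888330150303 29.99815285205841 [ 1.3519694  -1.08578667 -6.19739177] [ 9.82891758e-01  1.84174015e-01 -1.71398096e-03  8.86930452e-04]
```

Call:
{"name": "servo_tool", "arguments": {
  "increments": [
    [0,[0.5,0,-0.32],0],
    [0,[1.02,0,-0.6],0],
    [0,[1.57,0,-0.82],0],
    [0,[2.14,0,-0.99],0],
    [0,[2.72,0,-1.11],0],
    [0,[3.3,0,-1.18],0],
    [0,[3.9,0,-1.19],0],
    [0,[4.49,0,-1.14],0],
    [0,[5.07,0,-1.05],0],
    [0,[5.64,0,-0.89],0]
  ]
}}

```text
clock: 15.45
position: [726.2, 192.2, 216.7]
ee_rot: [0.983, 0.184, 0.0, 0.001]
wrist_force: [0.2, -3.0, 4.4]
gripper_width: 21.9
grip_force: 30.0
```

Call:
{"name": "servo_tool", "arguments": {
  "increments": [
    [0,[0.2,0,0.06],0],
    [0,[0.2,0,0.06],0],
    [0,[0.2,0,0.06],0],
    [0,[0.2,0,0.06],0],
    [0,[0.2,0,0.06],0],
    [0,[0.2,0,0.06],0],
    [0,[0.2,0,0.06],0],
    [0,[0.2,0,0.06],0],
    [0,[0.2,0,0.06],0],
    [0,[0.2,0,0.06],0]
  ]
}}

```text
clock: 16.28
position: [731.9, 194.4, 214.7]
ee_rot: [0.983, 0.184, 0.001, 0.0]
wrist_force: [4.1, -2.3, 5.1]
gripper_width: 21.8
grip_force: 30.0
```

```bash
python3 - <<'E'
from h import *
o,R=yaw(); print(o["position"],o["gripper_width"],o["grip_force"],o["wrist_force"],o["ee_rot"])
E
```

```text
[731.85700956 194.3688195  214.66211529] 21.760942212821565 30.00146448612213 [ 4.14848956 -2.31281549  5.07618247] [9.82898368e-01 1.84144905e-01 1.14151284e-03 3.84730219e-04]
```

Call:
{"name": "servo_tool", "arguments": {
  "increments": [
    [0.4,[0,0,0],0],
    [0.4,[0,0,0],0],
    [0.4,[0,0,-1],0],
    [0.4,[0,0,-2],0],
    [0.4,[-1,0,-2],0],
    [0.4,[-2.2,0,-2],0],
    [0.4,[-3.4,0,-2],0],
    [0.4,[-4.6,0,-2],0],
    [0.4,[-5.8,0,-2],0],
    [0.4,[-6.8,0,-2],0]
  ]
}}

```text
clock: 17.12
position: [537.0, 121.0, 272.4]
ee_rot: [0.983, 0.185, -0.002, -0.0]
wrist_force: [0.1, 0.7, 1.0]
gripper_width: 37.1
grip_force: 0.0
```

Call:
{"name": "servo_tool", "arguments": {
  "increments": [
    [0.4,[0,0,0],0],
    [0.4,[0,0,0],0],
    [0.4,[0,0,0],0],
    [0.4,[0,0,0],0],
    [0.4,[0,0,0],0],
    [0.4,[0,0,0],0],
    [0.4,[0,0,0],0],
    [0.4,[0,0,0],0],
    [0.4,[0,0,0],0],
    [0.4,[0,0,0],0]
  ]
}}

```text
clock: 17.95
position: [540.9, 121.2, 273.6]
ee_rot: [0.983, 0.185, -0.0, -0.0]
wrist_force: [0.1, 0.2, -0.1]
gripper_width: 36.9
grip_force: 0.0
```

```bash
python3 - <<'E'
from h import *
o,R=yaw(); c=cal("wrist"); im=capture("wrist"); save("w8",im,None,1.5); p=o["position"]; print(p,o["wrist_force"],np.degrees(np.arctan2(R[1,1],R[0,1])))
np.savez("c8.npz",K=c[0],R=c[1],t=c[2],p=p,Rt=R)
E
```

```text
[540.9342913  121.15669452 273.5692836 ] [ 0.13464061  0.20975978 -0.13496663] -68.73370485483495
```

View pics/w8.png

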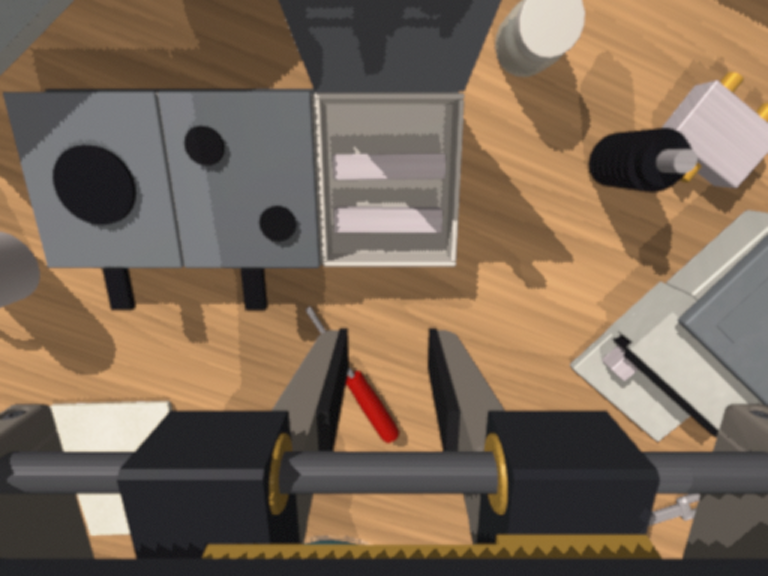

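The open bin holds two modules, near (390,219) and (390,166).

```bash
python3 - <<'E'
from h import *
d=np.load("c8.npz"); c=(d["K"],d["R"],d["t"]); p=d["p"];R=d["Rt"]
im=cv2.imread("pics/w8.png")
save("w8c",cv2.cvtColor(im,cv2.COLOR_BGR2RGB),(300,80,480,280),3)
f=lambda uv,z:((plane(c,np.array(uv)/1.5,z)-p)@R)[:,:2].round(1).tolist()
print("rim corners outer",f([(316,94),(466,94),(455,265),(324,265)],51))
print("proj rows at rim/centre", (proj(c,plane(c,np.array([[389,218],[389,166]])/1.5,35))*1.5).round())
E
```

```text
rim corners outer [[138.4, -63.5], [138.5, 69.8], [-18.7, 68.0], [-18.8, -63.7]]
proj rows at rim/centre [[389. 218.]
 [389. 166.]]
```

View pics/w8c.png

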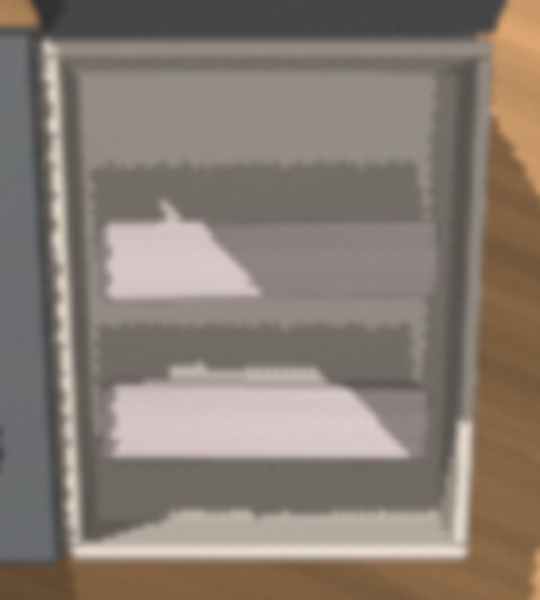

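Module_a's top spans (335-442, 208-233) and module_b's (334-445, 154-179). Both lie straight along the bin's y.

```bash
python3 - <<'E'
from h import *
d=np.load("c8.npz"); c=(d["K"],d["R"],d["t"]); p=d["p"];R=d["Rt"]
for n,r in [("a",(335,208.3,442.3,232.7)),("b",(334.3,154,445,179))]:
    P=plane(c,np.array([(r[0],r[1]),(r[2],r[1]),(r[2],r[3]),(r[0],r[3])])/1.5,35)
    print(n,((P-p)@R)[:,:2].round(1).tolist(),"centre",P.mean(0).round(1))
    q=P.mean(0); move(q[0],q[1],15,21.2)
o,_=yaw(); print(o["joints"].round(2))
E
```

```text
a [[35.8, -52.5], [35.9, 55.1], [11.2, 56.1], [11.1, -53.4]] centre [563.2 128.5  35. ]
TCP [540.9 121.1 273.6] ydeg -68.7 shift [0.78 0.04 8.62] turn -17.99 (tool z down), alt 18.01 j7 -1.63
b [[87.7, -51.2], [87.7, 55.6], [64.4, 56.6], [64.3, -52.1]] centre [612.5 146.7  35. ]
TCP [540.9 121.1 273.6] ydeg -68.7 shift [2.53 0.07 8.62] turn -17.99 (tool z down), alt 18.01 j7 -1.63
[ 0.17  0.31 -0.55  1.75  0.17  1.14 -1.63]
```

Call:
{"name": "servo_tool", "arguments": {
  "increments": [
    [0.36,[0.1,0,0],-1.4],
    [0.36,[0.3,0,0],-2.8],
    [0.36,[0.5,0,0.5],-4.2],
    [0.36,[0.78,0.04,1],-5.6],
    [0.36,[0.78,0.04,1.5],-7],
    [0.36,[0.78,0.04,2],-8.4],
    [0.36,[0.78,0.04,2.5],-9.8],
    [0.36,[0.78,0.04,3],-11.2],
    [0.36,[0.78,0.04,3],-12.6],
    [0.36,[0.78,0.04,3],-13]
  ]
}}

```text
clock: 18.83
position: [562.5, 128.1, 182.4]
ee_rot: [0.728, 0.686, -0.001, -0.001]
wrist_force: [0.4, 0.4, 1.2]
gripper_width: 33.3
grip_force: 0.0
```

Call:
{"name": "servo_tool", "arguments": {
  "increments": [
    [0.36,[0,0,0],-1.2],
    [0.36,[0,0,0.5],-2.4],
    [0.36,[0,0,1],-3.6],
    [0.36,[0,0,1.5],-5],
    [0.36,[0,0,1.5],-5],
    [0.36,[0,0,1.5],-5],
    [0.36,[0,0,1.5],-5],
    [0.36,[0,0,1.5],-5],
    [0.36,[0,0,1.5],-5],
    [0.36,[0,0,1.5],-5]
  ]
}}

```text
clock: 19.67
position: [563.6, 128.6, 139.5]
ee_rot: [0.565, 0.825, 0.0, 0.001]
wrist_force: [0.3, -0.7, -0.4]
gripper_width: 33.0
grip_force: 0.0
```

```bash
python3 - <<'E'
from h import *
o,R=yaw(); c=cal("wrist"); im=capture("wrist"); save("w9",im,None,1.5); p=o["position"]; print(p,o["gripper_width"],o["joints"].round(2))
np.savez("c9.npz",K=c[0],R=c[1],t=c[2],p=p,Rt=R)
move(563.2,128.5,15.5,21.2)
E
```

```text
[563.5516333  128.56301543 139.4618955 ] 33.02415364437803 [ 0.31  0.58 -0.79  1.81  0.5   0.96 -0.32]
TCP [563.4 128.6 139.3] ydeg 21.2 shift [ 0.   -0.01  4.13] turn 0.01 (tool z down), alt -35.99 j7 -0.32
```

Call:
{"name": "servo_tool", "arguments": {
  "increments": [
    [0.36,[0,0,0.8],0],
    [0.36,[0,0,1.6],0],
    [0.36,[0,0,2.4],0],
    [0.36,[0,0,3],0],
    [0.36,[0,0,3.4],0],
    [0.36,[0,0,3.7],0],
    [0.36,[0,0,3.7],0],
    [0.36,[0,0,3.7],0],
    [0.36,[0,0,3.7],0],
    [0.36,[0,0,3.7],0]
  ]
}}

```text
clock: 20.55
position: [564.0, 128.7, 28.8]
ee_rot: [0.565, 0.825, 0.001, 0.001]
wrist_force: [0.3, -0.4, 1.1]
gripper_width: 33.0
grip_force: 0.0
```

```bash
python3 - <<'E'
from h import *
move(563.2,128.5,15.5,21.2); print(telemetry.get_obs()["wrist_force"])
E
```

```text
TCP [564.  128.7  28.8] ydeg 21.3 shift [ 0.   -0.03  0.44] turn 0.01 (tool z down), alt -35.99 j7 -0.43
[ 0.27314798 -0.3718839   1.06263873]
```

Call:
{"name": "servo_tool", "arguments": {
  "increments": [
    [0.36,[0,-0.02,0.2],0],
    [0.36,[0,-0.02,0.43],0],
    [0.36,[0,-0.02,0.43],0],
    [0.2,[0,-0.02,0.43],0],
    [0,[0,-0.02,0.43],0],
    [0,[0,-0.02,0.43],0],
    [0,[0,-0.02,0.43],0],
    [0,[0,-0.02,0.43],0],
    [0,[0,-0.02,0.43],0],
    [0,[0,-0.02,0.43],0]
  ]
}}

```text
clock: 21.38
position: [562.6, 128.2, 14.8]
ee_rot: [0.565, 0.825, -0.0, 0.0]
wrist_force: [0.4, -0.5, -0.9]
gripper_width: 23.5
grip_force: 30.0
```

Call:
{"name": "servo_tool", "arguments": {
  "increments": [
    [0,[0,0,0],0],
    [0,[0,0,-0.5],0],
    [0,[0,0,-1.3],0],
    [0,[0,0,-2.3],0],
    [0,[0,0,-3.4],0],
    [0,[0,0,-4.5],0],
    [0,[0,0,-4.7],0],
    [0,[0,0,-4.7],0],
    [0,[0,0,-4.7],0],
    [0,[0,0,-4.7],0]
  ]
}}

```text
clock: 22.22
position: [561.6, 127.5, 154.5]
ee_rot: [0.565, 0.825, -0.001, -0.001]
wrist_force: [-1.3, 0.5, -1.6]
gripper_width: 23.6
grip_force: 30.0
```

```bash
python3 - <<'E'
from h import *
x=np.array([.942,-.3355]);y=np.array([.3355,.942]);O=np.array([580.8,-319.2])
p=O-182*x+49*y; move(p[0],p[1],150,70.4); o=telemetry.get_obs(); print(p,o["gripper_width"],o["grip_force"],o["joints"].round(2))
E
```

```text
TCP [561.6 127.5 154.5] ydeg 21.3 shift [-8.91 -8.32  0.17] turn -9.83 (tool z down), alt 26.17 j7 -0.31
[ 425.7955 -211.981 ] 23.593759779855077 29.997989237308502 [ 0.32  0.56 -0.81  1.8   0.48  0.99 -0.31]
```

Call:
{"name": "servo_tool", "arguments": {
  "increments": [
    [0,[-0.5,-0.5,0],-0.6],
    [0,[-1.1,-1,0],-1.2],
    [0,[-1.7,-1.6,0],-1.8],
    [0,[-2.3,-2.2,0],-2.4],
    [0,[-2.9,-2.8,0],-3],
    [0,[-3.5,-3.4,0],-3.6],
    [0,[-4.1,-4,0],-4.2],
    [0,[-4.7,-4.5,0],-4.8],
    [0,[-5.2,-4.9,0],-5.4],
    [0,[-5.5,-5.2,0],-6]
  ]
}}

```text
clock: 23.05
position: [475.2, -84.3, 154.1]
ee_rot: [0.331, 0.943, -0.0, -0.002]
wrist_force: [0.0, -0.6, -1.4]
gripper_width: 23.8
grip_force: 30.0
```

```bash
python3 - <<'E'
from h import *
move(425.8,-212,150,70.4); o=telemetry.get_obs(); print(o["gripper_width"],o["grip_force"])
E
```

```text
TCP [475.2 -84.3 154.1] ydeg 51.3 shift [-1.38 -4.35  0.14] turn -3.82 (tool z down), alt 32.18 j7 0.56
23.82897865597128 29.998275339603424
```

Call:
{"name": "servo_tool", "arguments": {
  "increments": [
    [0,[-0.2,-0.6,0],-0.7],
    [0,[-0.4,-1.3,0],-1.4],
    [0,[-0.7,-2,0],-2.1],
    [0,[-0.9,-2.8,0],-2.8],
    [0,[-1.2,-3.6,0],-3.5],
    [0,[-1.38,-4.1,0],-3.82],
    [0,[-1.38,-4.35,0],-3.82],
    [0,[-1.38,-4.35,0],-3.82],
    [0,[-1.38,-4.35,0],-3.82],
    [0,[-1.38,-4.35,0],-3.82]
  ]
}}

```text
clock: 23.88
position: [427.9, -208.3, 155.6]
ee_rot: [0.17, 0.985, 0.0, -0.0]
wrist_force: [-0.3, -0.1, -1.0]
gripper_width: 23.8
grip_force: 30.0
```

```bash
python3 - <<'E'
from h import *
o,R=yaw(); c=cal("wrist"); im=capture("wrist"); save("w10",im,None,1.5); p=o["position"]; print(p,o["gripper_width"])
np.savez("c10.npz",K=c[0],R=c[1],t=c[2],p=p,Rt=R)
move(425.8,-212,16.5,70.4)
x=np.array([.942,-.3355]);y=np.array([.3355,.942]);O=np.array([580.8,-319.2])
q=O-136*x+49*y; move(q[0],q[1],16.5,70.4)
E
```

```text
[ 427.88725396 -208.33433372  155.58212159] 23.762212757714252
TCP [ 428.1 -208.3  155.8] ydeg 70.5 shift [ 0.03 -0.14  4.64] turn 0.01 (tool z down), alt -35.99 j7 1.13
TCP [ 428.1 -208.3  155.8] ydeg 70.5 shift [-1.5  -0.14  4.64] turn 0.01 (tool z down), alt -35.99 j7 1.13
```

View pics/w10.png

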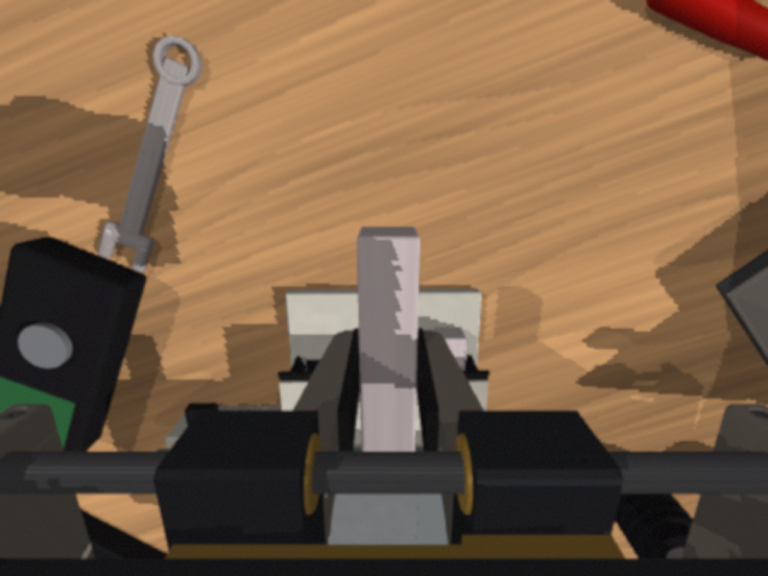

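Seen from behind, the sill front spans x 286-481 at row 291. The held module is straight at x 388, and the homed module is visible in bay 0 at (455,345).

```bash
python3 - <<'E'
from h import *
d=np.load("c10.npz"); c=(d["K"],d["R"],d["t"]); p=d["p"];R=d["Rt"]
for n,uv,z in [("sill",[(287,291),(481,291)],12),("held rear top",[(359,237),(419,237)],p[2]+20),("home mod rear",[(447,336),(466,336)],36)]:
    P=plane(c,np.array(uv)/1.5,z); print(n,"tool",((P-p)@R)[:,:2].round(1).tolist())
E
```

```text
sill tool [[-21.4, -81.7], [-21.3, 77.2]]
held rear top tool [[55.0, -10.1], [55.1, 12.5]]
home mod rear tool [[-50.5, 47.3], [-50.5, 62.2]]
```

Call:
{"name": "servo_tool", "arguments": {
  "increments": [
    [0,[0,-0.12,0.8],0],
    [0,[0,-0.12,1.7],0],
    [0,[0,-0.12,2.6],0],
    [0,[0,-0.12,3.4],0],
    [0,[0,-0.12,4],0],
    [0,[0,-0.12,4.4],0],
    [0,[0,-0.12,4.58],0],
    [0,[0,-0.12,4.62],0],
    [0,[0,-0.12,4.62],0],
    [0,[0,-0.12,4.62],0]
  ]
}}

```text
clock: 24.77
position: [427.3, -213.3, 18.1]
ee_rot: [0.17, 0.985, -0.0, 0.001]
wrist_force: [-0.1, -0.2, -0.3]
gripper_width: 23.8
grip_force: 30.0
```

Call:
{"name": "servo_tool", "arguments": {
  "increments": [
    [0,[-0.2,0,0],0],
    [0,[-0.4,0,0],0],
    [0,[-0.6,0,0],0],
    [0,[-0.8,0,0],0],
    [0,[-1,0,0],0],
    [0,[-1.2,0,0],0],
    [0,[-1.4,0,0],0],
    [0,[-1.5,0,0],0],
    [0,[-1.5,0,0],0],
    [0,[-1.5,0,0],0]
  ]
}}

```text
clock: 25.6
position: [468.7, -228.1, 17.0]
ee_rot: [0.17, 0.985, 0.0, -0.0]
wrist_force: [0.4, 0.3, -1.6]
gripper_width: 23.5
grip_force: 30.0
```

```bash
python3 - <<'E'
from h import *
o=telemetry.get_obs(); print(o["gripper_width"],o["grip_force"],o["wrist_force"])
x=np.array([.942,-.3355]);y=np.array([.3355,.942]);O=np.array([580.8,-319.2]); print("local",(o["position"][:2]-O)@np.c_[x,y])
E
```

```text
23.506125920533716 29.99806433916092 [ 0.36805789  0.28691397 -1.56953417]
local [-136.09909753   48.17777297]
```

Call:
{"name": "servo_tool", "arguments": {
  "increments": [
    [0.36,[0,0,0],0],
    [0.36,[0,0,0],0],
    [0.36,[0,0,0],0],
    [0.36,[0,0,-0.6],0],
    [0.36,[0,0,-1.3],0],
    [0,[1,0,-1.3],0],
    [0,[2,0,-1.3],0],
    [0,[2.5,0,-1.3],0],
    [0,[2.5,0,-1.2],0],
    [0,[2.5,0,-0.7],0]
  ]
}}

```text
clock: 26.43
position: [399.2, -204.2, 39.6]
ee_rot: [0.171, 0.985, -0.001, 0.002]
wrist_force: [1.3, -0.5, 0.4]
gripper_width: 1.8
grip_force: 0.0
```

Call:
{"name": "servo_tool", "arguments": {
  "increments": [
    [0,[0,0,0.3],0],
    [0,[0,0,0.7],0],
    [0,[0,0,0.7],0],
    [0,[-0.3,0,0.7],0],
    [0,[-0.6,0,0.7],0],
    [0,[-0.9,0,0.7],0],
    [0,[-1.2,0,0.7],0],
    [0,[-1.5,0,0.7],0],
    [0,[-1.7,0,0.7],0],
    [0,[-1.9,0,0.7],0]
  ]
}}

```text
clock: 27.27
position: [452.7, -222.5, 17.3]
ee_rot: [0.171, 0.985, 0.0, 0.0]
wrist_force: [-1.4, 0.9, 0.3]
gripper_width: 0.3
grip_force: 0.6
```

Call:
{"name": "servo_tool", "arguments": {
  "increments": [
    [0,[-0.1,0,0],0],
    [0,[-0.2,0,0],0],
    [0,[-0.3,0,0],0],
    [0,[-0.4,0,0],0],
    [0,[-0.5,0,0],0],
    [0,[-0.6,0,0],0],
    [0,[-0.7,0,0],0],
    [0,[-0.7,0,0],0],
    [0,[-0.7,0,0],0],
    [0,[-0.7,0,0],0]
  ]
}}

```text
clock: 28.1
position: [465.4, -227.3, 16.2]
ee_rot: [0.171, 0.985, -0.0, -0.007]
wrist_force: [-14.8, 4.7, 12.3]
gripper_width: 0.5
grip_force: 8.1
```

```bash
python3 - <<'E'
from h import *
o=telemetry.get_obs(); print(o["gripper_width"],o["grip_force"],o["wrist_force"])
x=np.array([.942,-.3355]);y=np.array([.3355,.942]);O=np.array([580.8,-319.2]); print("local",(o["position"][:2]-O)@np.c_[x,y])
E
```

```text
0.47373302391468974 8.145819827914238 [-14.84446309   4.67284001  12.27937888]
local [-139.48964332   47.82950997]
```

Call:
{"name": "servo_tool", "arguments": {
  "increments": [
    [0,[-0.1,0,0],0],
    [0,[-0.2,0,0],0],
    [0,[-0.3,0,0],0],
    [0,[-0.3,0,0],0],
    [0,[-0.3,0,0],0],
    [0,[0.3,0,0],0],
    [0,[1,0,0],0],
    [0,[1.5,0,-1],0],
    [0,[1.5,0,-2.2],0],
    [0,[1.5,0,-3.4],0]
  ]
}}

```text
clock: 28.93
position: [428.0, -213.5, 119.9]
ee_rot: [0.17, 0.985, 0.0, -0.001]
wrist_force: [0.3, -1.5, -0.4]
gripper_width: 0.2
grip_force: 0.0
```

Call:
{"name": "servo_tool", "arguments": {
  "increments": [
    [0,[0,0.2,-0.5],0.8],
    [0,[0,0.8,-1],1.6],
    [0,[0,1.6,-1.5],2.4],
    [0,[0,2.5,-2],3.2],
    [0,[0,3.4,-2],4],
    [0,[0,4.3,-2],4.8],
    [0,[0,5.2,-2],5.6],
    [0,[0,6,-2],6.4],
    [0,[0,6.6,-2],7.2],
    [0,[0,7,-2],8]
  ]
}}

```text
clock: 29.77
position: [500.7, -14.0, 179.6]
ee_rot: [0.498, 0.867, 0.001, 0.0]
wrist_force: [-1.0, -0.1, -0.1]
gripper_width: 0.2
grip_force: 0.0
```

```bash
python3 - <<'E'
from h import *
x=np.array([.932,.362]);y=np.array([-.362,.932]);O=np.array([597.4,142.0])
print(([612.5,146.7]-O)@np.c_[x,y],([563.2,128.5]-O)@np.c_[x,y])
q=np.array([612.5,146.7])+26*x; move(q[0],q[1],170,111.2); print(q)
E
```

```text
[15.7746 -1.0858] [-36.7614  -0.2016]
TCP [500.7 -14.  179.6] ydeg 30.3 shift [2.6  6.78 0.33] turn -16.17 (tool z down), alt 19.83 j7 0.12
[636.732 156.112]
```

Call:
{"name": "servo_tool", "arguments": {
  "increments": [
    [0,[0,0,0],-1.4],
    [0,[0.3,0.5,0],-2.8],
    [0,[0.6,1,0],-4.2],
    [0,[0.9,1.6,0],-5.6],
    [0,[1.2,2.2,0],-7],
    [0,[1.4,2.8,0],-8.4],
    [0,[1.6,3.4,0],-9.8],
    [0,[1.8,4,0],-11.2],
    [0,[2,4.4,0],-12.6],
    [0,[2.2,4.8,0],-14]
  ]
}}

```text
clock: 30.6
position: [591.5, 114.1, 179.1]
ee_rot: [-0.093, 0.996, 0.0, 0.0]
wrist_force: [1.0, 0.3, 0.2]
gripper_width: 0.2
grip_force: 0.0
```

```bash
python3 - <<'E'
from h import *
move(636.7,156.1,16,111.2)
E
```

```text
TCP [591.5 114.1 179.1] ydeg 100.7 shift [-1.74  1.09  5.44] turn -2.10 (tool z down), alt 33.90 j7 0.96
```

Next I line up behind b, descend to z≈50, check, and then go in.

Call:
{"name": "servo_tool", "arguments": {
  "increments": [
    [0,[-0.6,0.4,0],-0.7],
    [0,[-1.2,0.8,0.5],-1.4],
    [0,[-1.74,1.09,1.2],-2.1],
    [0,[-1.74,1.09,2.2],-2.1],
    [0,[-1.74,1.09,3.2],-2.1],
    [0,[-1.74,1.09,3.9],-2.1],
    [0,[-1.74,1.09,3.9],-2.1],
    [0,[-1.74,1.09,3.9],-2.1],
    [0,[-1.74,1.09,3.9],-2.1],
    [0,[-1.74,1.09,3.9],-2.1]
  ]
}}

```text
clock: 31.43
position: [637.4, 155.4, 64.3]
ee_rot: [-0.181, 0.983, 0.0, 0.002]
wrist_force: [-0.0, -0.0, -0.8]
gripper_width: 0.4
grip_force: 0.0
```

```bash
python3 - <<'E'
from h import *
move(636.7,156.1,16,111.2); print(telemetry.get_obs()["wrist_force"])
E
```

```text
TCP [637.4 155.4  64.3] ydeg 110.9 shift [0.02 0.03 1.61] turn -0.07 (tool z down), alt 35.93 j7 1.02
[-0.02740405 -0.03777915 -0.76766837]
```

Call:
{"name": "servo_tool", "arguments": {
  "increments": [
    [0,[0,0,0.5],0],
    [0,[0,0,1],0],
    [0,[0,0,1.4],0],
    [0,[0,0,1.58],0],
    [0,[0,0,1.58],0],
    [0,[0,0,1.58],0],
    [0,[0,0,1.58],0],
    [0,[0,0,1.58],0],
    [0,[0,0,1.58],0],
    [0,[0,0,1.58],0]
  ]
}}

```text
clock: 32.27
position: [636.4, 154.9, 15.1]
ee_rot: [-0.181, 0.983, 0.0, 0.0]
wrist_force: [-0.6, -0.2, -0.6]
gripper_width: 0.2
grip_force: 0.0
```

Call:
{"name": "servo_tool", "arguments": {
  "increments": [
    [0,[0.1,0,0],0],
    [0,[0.25,0,0],0],
    [0,[0.4,0,0],0],
    [0,[0.6,0,0],0],
    [0,[0.8,0,0],0],
    [0,[1,0,0],0],
    [0,[1.2,0,0],0],
    [0,[1.33,0,0],0],
    [0,[1.33,0,0],0],
    [0,[1.33,0,0],0]
  ]
}}

```text
clock: 33.1
position: [598.4, 140.2, 14.6]
ee_rot: [-0.181, 0.983, -0.0, -0.001]
wrist_force: [0.4, 0.0, -0.4]
gripper_width: 0.4
grip_force: 0.0
```

Call:
{"name": "servo_tool", "arguments": {
  "increments": [
    [0,[-0.3,0,0],0],
    [0,[-0.3,0,-1],0],
    [0,[-0.3,0,-2.2],0],
    [0,[-0.3,0,-3.4],0],
    [0,[-0.3,0,-4.6],0],
    [0.36,[-0.3,0,-5.8],0],
    [0.36,[-0.3,0,-6],0],
    [0.36,[-0.3,0,-6],0],
    [0.36,[-0.3,0,-6],0],
    [0.36,[-0.3,0,-6],0]
  ]
}}

```text
clock: 33.93
position: [606.8, 143.3, 192.9]
ee_rot: [-0.181, 0.983, -0.0, -0.001]
wrist_force: [0.2, -0.7, -1.1]
gripper_width: 32.0
grip_force: 0.0
```

```bash
python3 - <<'E'
from h import *
o,R=yaw(); c=cal("wrist"); im=capture("wrist"); save("w11",im,None,1.5); p=o["position"]; print(p,o["gripper_width"])
np.savez("c11.npz",K=c[0],R=c[1],t=c[2],p=p,Rt=R)
x=np.array([.932,.362]);y=np.array([-.362,.932]);O=np.array([597.4,142.0])
q=O-20*x-1*y
print(proj(c,[[*q,35]])*1.5, q)
E
```

```text
[606.80975954 143.27662382 192.93423676] 31.981920437070723
[[388.82165135 226.91698868]] [579.122 133.828]
```

View pics/w11.png

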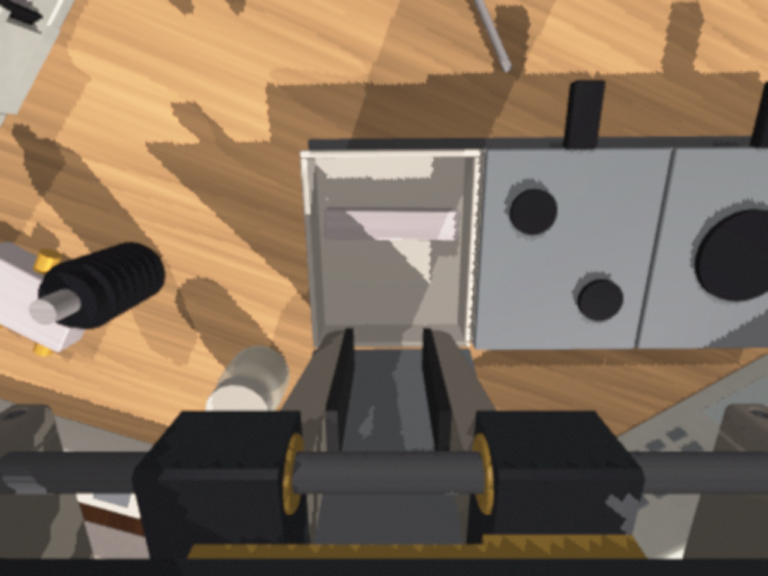

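Module b has moved forward and lies straight, with its top at x 326-456 and rows 211-239.

```bash
python3 - <<'E'
from h import *
d=np.load("c11.npz"); c=(d["K"],d["R"],d["t"]); p=d["p"];R=d["Rt"]
P=plane(c,np.array([(326,211),(456,211),(456,239),(326,239)])/1.5,35); q=P.mean(0)
print(((P-p)@R)[:,:2].round(1).tolist(),q)
x=np.array([.932,.362]);y=np.array([-.362,.932]);O=np.array([597.4,142.0])
print("local",(q[:2]-O)@np.c_[x,y]); move(q[0],q[1],150,21.2)
E
```

```text
[[41.7, -49.7], [41.7, 55.2], [18.9, 56.3], [18.8, -50.7]] [577.13391319 134.96668841  35.        ]
local [-21.4340517    0.78127702]
TCP [606.7 143.3 192.8] ydeg 110.9 shift [1.01 0.09 1.43] turn 17.93 (tool z down), alt -18.07 j7 1.1
```

Call:
{"name": "servo_tool", "arguments": {
  "increments": [
    [0.36,[0.2,0,0],1.4],
    [0.36,[0.5,0,0],2.8],
    [0.36,[0.8,0.09,0],4.2],
    [0.36,[1.01,0.09,0],5.6],
    [0.36,[1.01,0.09,0],7],
    [0.36,[1.01,0.09,0],8.4],
    [0.36,[1.01,0.09,0],9.8],
    [0.36,[1.01,0.09,0],11.2],
    [0.36,[1.01,0.09,0],12.6],
    [0.36,[1.01,0.09,0],13.6]
  ]
}}

```text
clock: 34.82
position: [577.4, 135.2, 193.2]
ee_rot: [0.402, 0.915, -0.001, -0.001]
wrist_force: [0.3, 0.6, 0.3]
gripper_width: 33.2
grip_force: 0.0
```

Call:
{"name": "servo_tool", "arguments": {
  "increments": [
    [0.36,[0,0,0],1.2],
    [0.36,[0,0,0.8],2.4],
    [0.36,[0,0,1.6],3.6],
    [0.36,[0,0,2.4],4.33],
    [0.36,[0,0,3.2],4.33],
    [0.36,[0,0,4],4.33],
    [0.36,[0,0,4.2],4.33],
    [0.36,[0,0,4.2],4.33],
    [0.36,[0,0,4.2],4.33],
    [0.36,[0,0,4.2],4.33]
  ]
}}

```text
clock: 35.65
position: [578.8, 136.1, 69.8]
ee_rot: [0.565, 0.825, 0.001, 0.0]
wrist_force: [0.9, 0.4, 0.0]
gripper_width: 33.1
grip_force: 0.0
```

```bash
python3 - <<'E'
from h import *
move(577.1,135,15.3,21.2); print(telemetry.get_obs()["wrist_force"])
E
```

```text
TCP [578.8 136.1  69.8] ydeg 21.2 shift [-0.01 -0.07  1.82] turn 0.00 (tool z down), alt -36.00 j7 -0.38
[0.92999174 0.36243604 0.027934  ]
```

Call:
{"name": "servo_tool", "arguments": {
  "increments": [
    [0.45,[0,-0.05,0.3],0],
    [0.45,[0,-0.05,0.8],0],
    [0.45,[0,-0.05,1.3],0],
    [0.45,[0,-0.05,1.7],0],
    [0.45,[0,-0.05,1.82],0],
    [0.45,[0,-0.05,1.82],0],
    [0.2,[0,-0.05,1.82],0],
    [0,[0,-0.05,1.82],0],
    [0,[0,-0.05,1.82],0],
    [0,[0,-0.05,1.82],0]
  ]
}}

```text
clock: 36.48
position: [576.7, 135.1, 14.2]
ee_rot: [0.565, 0.825, 0.0, 0.0]
wrist_force: [0.3, -0.4, -0.8]
gripper_width: 23.8
grip_force: 30.0
```

Call:
{"name": "servo_tool", "arguments": {
  "increments": [
    [0,[0,0,0],0],
    [0,[0,0,0],0],
    [0,[0,0,0],0],
    [0,[0,0,0],0],
    [0,[0,0,-0.8],0],
    [0,[0,0,-1.8],0],
    [0,[0,0,-2.9],0],
    [0,[0,0,-4],0],
    [0,[0,0,-4.6],0],
    [0,[0,0,-4.6],0]
  ]
}}

```text
clock: 37.32
position: [579.1, 136.1, 156.6]
ee_rot: [0.565, 0.825, 0.003, 0.003]
wrist_force: [0.5, 0.5, -1.6]
gripper_width: 23.7
grip_force: 30.0
```

```bash
python3 - <<'E'
from h import *
x=np.array([.942,-.3355]);y=np.array([.3355,.942]);O=np.array([580.8,-319.2])
p=O-182*x-5*y; move(p[0],p[1],150,70.4); o=telemetry.get_obs(); print(p,o["gripper_width"],o["grip_force"])
E
```

```text
TCP [579.1 136.1 156.6] ydeg 21.2 shift [-10.33 -10.14   0.16] turn -9.84 (tool z down), alt 26.16 j7 -0.31
[ 407.6785 -262.849 ] 23.744535622926286 29.981729686260223
```

Call:
{"name": "servo_tool", "arguments": {
  "increments": [
    [0,[-0.5,-0.5,0],-0.6],
    [0,[-1.1,-1,0],-1.2],
    [0,[-1.7,-1.6,0],-1.8],
    [0,[-2.3,-2.2,0],-2.4],
    [0,[-2.9,-2.8,0],-3],
    [0,[-3.5,-3.4,0],-3.6],
    [0,[-4.1,-4,0],-4.2],
    [0,[-4.7,-4.6,0],-4.8],
    [0,[-5.3,-5.1,0],-5.4],
    [0,[-5.7,-5.6,0],-6]
  ]
}}

```text
clock: 38.15
position: [480.7, -87.3, 151.0]
ee_rot: [0.332, 0.943, -0.0, -0.001]
wrist_force: [0.9, -0.9, -0.8]
gripper_width: 23.5
grip_force: 30.0
```

```bash
python3 - <<'E'
from h import *
move(407.7,-262.8,150,70.4); o=telemetry.get_obs(); print(o["gripper_width"],o["grip_force"])
E
```

```text
TCP [480.7 -87.3 151. ] ydeg 51.3 shift [-1.76 -6.08  0.04] turn -3.83 (tool z down), alt 32.17 j7 0.56
23.478034687396832 29.982086420059204
```

Call:
{"name": "servo_tool", "arguments": {
  "increments": [
    [0,[-0.2,-0.7,0],-0.6],
    [0,[-0.5,-1.6,0],-1.2],
    [0,[-0.8,-2.6,0],-1.8],
    [0,[-1.1,-3.6,0],-2.4],
    [0,[-1.4,-4.6,0],-3],
    [0,[-1.6,-5.4,0],-3.6],
    [0,[-1.76,-6,0],-3.83],
    [0,[-1.76,-6.05,0],-3.83],
    [0,[-1.76,-6.05,0],-3.83],
    [0,[-1.76,-6.05,0],-3.83]
  ]
}}

```text
clock: 38.98
position: [409.3, -258.6, 151.7]
ee_rot: [0.17, 0.985, 0.001, -0.0]
wrist_force: [-0.2, 0.3, -1.0]
gripper_width: 23.8
grip_force: 30.0
```

```bash
python3 - <<'E'
from h import *
o,R=yaw(); c=cal("wrist"); im=capture("wrist"); save("w12",im,None,1.5); p=o["position"]; print(p,o["gripper_width"],o["grip_force"])
x=np.array([.942,-.3355]);y=np.array([.3355,.942]);O=np.array([580.8,-319.2])
q=O-182*x-5*y; move(q[0],q[1],17,70.4)
# sill front corners and held module by colour rows
g=im.astype(int); m=(g[...,0]-g[...,2])<25
K=[]
for L in [(-160,130,12),(-160,-32,12)]:
    w=O+L[0]*x+L[1]*y; print("pred sill px",proj(c,[[*w,L[2]]]).round(1))
for r in range(196,206,2): 
    s=np.flatnonzero(m[r]); print(r,s[np.r_[True,np.diff(s)>3]],s[np.r_[np.diff(s)>3,True]])
for r in (160,165): 
    s=np.flatnonzero(m[r,150:380])+150; print(r,s[[0,-1]])
E
```

```text
[ 409.33244355 -258.63391163  151.69045235] 23.815322355348357 29.98186469078064
TCP [ 409.7 -258.3  151.9] ydeg 70.5 shift [ 0.01 -0.17  4.5 ] turn 0.01 (tool z down), alt -35.99 j7 1.23
pred sill px [[365.  195.5]]
pred sill px [[231.8 195.5]]
196 [ 47 234] [135 363]
198 [ 47 234] [135 363]
200 [ 46 233] [134 363]
202 [ 46 234] [133 363]
204 [ 46 234] [132 363]
160 [240 278]
165 [239 278]
```

Call:
{"name": "servo_tool", "arguments": {
  "increments": [
    [0,[0,-0.16,0.8],0],
    [0,[0,-0.16,1.7],0],
    [0,[0,-0.16,2.6],0],
    [0,[0,-0.16,3.4],0],
    [0,[0,-0.16,3.9],0],
    [0,[0,-0.16,4.3],0],
    [0,[0,-0.16,4.48],0],
    [0,[0,-0.16,4.51],0],
    [0,[0,-0.16,4.51],0],
    [0,[0,-0.16,4.51],0]
  ]
}}

```text
clock: 39.87
position: [408.6, -264.4, 17.7]
ee_rot: [0.17, 0.985, -0.0, 0.001]
wrist_force: [0.2, -0.2, -1.8]
gripper_width: 23.8
grip_force: 30.0
```

Call:
{"name": "servo_tool", "arguments": {
  "increments": [
    [0,[-0.2,0,0],0],
    [0,[-0.4,0,0],0],
    [0,[-0.6,0,0],0],
    [0,[-0.8,0,0],0],
    [0,[-1,0,0],0],
    [0,[-1.2,0,0],0],
    [0,[-1.4,0,0],0],
    [0,[-1.5,0,0],0],
    [0,[-1.5,0,0],0],
    [0,[-1.5,0,0],0]
  ]
}}

```text
clock: 40.7
position: [450.6, -279.2, 16.9]
ee_rot: [0.17, 0.985, 0.0, 0.0]
wrist_force: [1.8, 1.1, -1.0]
gripper_width: 23.6
grip_force: 30.0
```

```bash
python3 - <<'E'
from h import *
o=telemetry.get_obs(); print(o["gripper_width"],o["grip_force"],o["wrist_force"])
x=np.array([.942,-.3355]);y=np.array([.3355,.942]);O=np.array([580.8,-319.2]); print("local",(o["position"][:2]-O)@np.c_[x,y])
E
```

```text
23.6326179819545 29.98614192008972 [ 1.8156296   1.13736995 -1.01375654]
local [-136.04724613   -5.94161471]
```

Call:
{"name": "servo_tool", "arguments": {
  "increments": [
    [0.36,[0,0,0],0],
    [0.36,[0,0,0],0],
    [0.36,[0,0,0],0],
    [0.36,[0,0,-0.6],0],
    [0.36,[0,0,-1.3],0],
    [0,[1,0,-1.3],0],
    [0,[2,0,-1.3],0],
    [0,[2.5,0,-1.3],0],
    [0,[2.5,0,-1.2],0],
    [0,[2.5,0,-0.7],0]
  ]
}}

```text
clock: 41.53
position: [380.3, -255.6, 39.3]
ee_rot: [0.171, 0.985, -0.001, 0.002]
wrist_force: [0.5, -0.5, -0.4]
gripper_width: 2.0
grip_force: 0.0
```

Call:
{"name": "servo_tool", "arguments": {
  "increments": [
    [0,[0,0,0.3],0],
    [0,[0,0,0.7],0],
    [0,[0,0,0.7],0],
    [0,[-0.3,0,0.7],0],
    [0,[-0.6,0,0.7],0],
    [0,[-0.9,0,0.7],0],
    [0,[-1.2,0,0.7],0],
    [0,[-1.5,0,0.7],0],
    [0,[-1.7,0,0.7],0],
    [0,[-1.9,0,0.7],0]
  ]
}}

```text
clock: 42.37
position: [433.9, -273.5, 17.0]
ee_rot: [0.171, 0.985, -0.0, -0.0]
wrist_force: [-0.7, 0.6, 0.9]
gripper_width: 0.2
grip_force: 0.7
```

Call:
{"name": "servo_tool", "arguments": {
  "increments": [
    [0,[-0.1,0,0],0],
    [0,[-0.2,0,0],0],
    [0,[-0.3,0,0],0],
    [0,[-0.4,0,0],0],
    [0,[-0.5,0,0],0],
    [0,[-0.6,0,0],0],
    [0,[-0.7,0,0],0],
    [0,[-0.9,0,0],0],
    [0,[-0.9,0,0],0],
    [0,[-0.9,0,0],0]
  ]
}}

```text
clock: 43.2
position: [447.6, -278.8, 15.3]
ee_rot: [0.171, 0.985, -0.0, -0.012]
wrist_force: [-26.2, 10.6, 23.0]
gripper_width: 0.4
grip_force: 14.6
```

```bash
python3 - <<'E'
from h import *
o=telemetry.get_obs(); print(o["gripper_width"],o["grip_force"],o["wrist_force"])
x=np.array([.942,-.3355]);y=np.array([.3355,.942]);O=np.array([580.8,-319.2]); print("local",(o["position"][:2]-O)@np.c_[x,y])
E
```

```text
0.37425298176260924 14.612410859117517 [-26.24821992  10.62855015  22.95730186]
local [-139.0522876    -6.58910491]
```

Call:
{"name": "servo_tool", "arguments": {
  "increments": [
    [0,[0.5,0,0],0],
    [0,[1.5,0,0],0],
    [0,[1.5,0,-1.2],0],
    [0,[1.5,0,-2.4],0],
    [0.4,[1.5,0.5,-3.6],-0.8],
    [0.4,[1.5,1,-4.8],-1.6],
    [0.4,[1.2,1.6,-6],-2.4],
    [0.4,[0.9,2.2,-7.2],-3.2],
    [0.4,[0.6,2.8,-8.2],-4],
    [0.4,[0.3,3.4,-9],-4.8]
  ]
}}

```text
clock: 44.03
position: [485.8, -182.8, 289.9]
ee_rot: [-0.04, 0.999, -0.001, 0.002]
wrist_force: [1.8, -0.4, -0.5]
gripper_width: 36.1
grip_force: 0.0
```

```bash
python3 - <<'E'
from h import *
move(731.9,194.4,285,111.2)
E
```

```text
TCP [ 485.8 -182.8  289.9] ydeg 94.5 shift [-9.17 11.89  0.17] turn -3.33 (tool z down), alt 32.67 j7 1.53
```

Call:
{"name": "servo_tool", "arguments": {
  "increments": [
    [0.4,[-0.5,0.6,0],-0.3],
    [0.4,[-1.1,1.4,0],-0.6],
    [0.4,[-1.8,2.3,0],-0.9],
    [0.4,[-2.5,3.2,0],-1.2],
    [0.4,[-3.2,4.1,0],-1.5],
    [0.4,[-3.9,5,0],-1.8],
    [0.4,[-4.6,5.9,0],-2.1],
    [0.4,[-5.3,6.8,0],-2.4],
    [0.4,[-5.9,7.6,0],-2.7],
    [0.4,[-6.4,8.3,0],-3]
  ]
}}

```text
clock: 44.87
position: [658.0, 81.9, 286.7]
ee_rot: [-0.169, 0.986, 0.0, 0.0]
wrist_force: [-0.0, -0.5, 0.9]
gripper_width: 36.8
grip_force: 0.0
```

```bash
python3 - <<'E'
from h import *
move(731.9,194.4,285,111.2); print(telemetry.get_obs()["joints"].round(2))
E
```

```text
TCP [658.   81.9 286.7] ydeg 109.5 shift [-3.57  2.71  0.06] turn -0.34 (tool z down), alt 35.66 j7 1.28
[ 0.51  0.7  -1.12  1.44  0.63  1.39  1.28]
```

Call:
{"name": "servo_tool", "arguments": {
  "increments": [
    [0.4,[-0.7,0.5,0],-0.1],
    [0.4,[-1.5,1.1,0],-0.2],
    [0.4,[-2.3,1.7,0],-0.34],
    [0.4,[-3,2.3,0],-0.34],
    [0.4,[-3.5,2.65,0],-0.34],
    [0.4,[-3.5,2.65,0],-0.34],
    [0.4,[-3.5,2.65,0],-0.34],
    [0.4,[-3.5,2.65,0],-0.34],
    [0.4,[-3.5,2.65,0],-0.34],
    [0.4,[-3.5,2.65,0],-0.34]
  ]
}}

```text
clock: 45.7
position: [729.8, 187.8, 287.2]
ee_rot: [-0.182, 0.983, -0.0, 0.0]
wrist_force: [0.4, 1.1, 0.2]
gripper_width: 36.9
grip_force: 0.0
```

```bash
python3 - <<'E'
from h import *
o,R=yaw(); c=cal("wrist"); im=capture("wrist"); save("w13",im,None,1.5)
move(731.9,194.4,214.7,111.2)
print(proj(c,[[731.9,194.4,233.7],[736,196,246]]).round())
g=im.astype(int); m=(g.max(2)<60).astype(np.uint8); n,l,st,ce=cv2.connectedComponentsWithStats(m)
for i in range(1,n):
    if st[i,4]>150: print(st[i],ce[i].round())
t=1.88-np.linspace(0,1.88,21)
print(arc(192,5,t[1:11],t[0])); print(arc(192,5,t[11:],t[10]))
E
```

```text
TCP [729.8 187.9 287.2] ydeg 111.0 shift [-0.14  0.18  2.42] turn -0.05 (tool z down), alt 35.95 j7 1.23
[[265. 208.]
 [265. 218.]]
[330  16  27  29 579] [343.  30.]
[ 437   29   57   59 2540] [465.  58.]
[  66   57   63   43 1831] [99. 79.]
[370  75  25  25 494] [382.  87.]
[349 121 121   4 302] [409. 123.]
[253 180  25  35 804] [264. 197.]
[    0   220   512   164 22253] [187. 329.]
[ 317  274  195   89 8007] [380. 317.]
[[-0.58, -0.17], [-1.17, -0.29], [-1.77, -0.35], [-2.37, -0.35], [-2.97, -0.3], [-3.56, -0.19], [-4.14, -0.03], [-4.7, 0.19], [-5.24, 0.46], [-5.75, 0.78]]
[[-0.48, 0.36], [-0.92, 0.77], [-1.32, 1.22], [-1.68, 1.7], [-1.99, 2.22], [-2.25, 2.76], [-2.46, 3.33], [-2.62, 3.91], [-2.72, 4.5], [-2.76, 5.1]]
```

Call:
{"name": "servo_tool", "arguments": {
  "increments": [
    [0.4,[-0.14,0.18,0.2],-0.05],
    [0.4,[-0.14,0.18,0.7],-0.05],
    [0.4,[-0.14,0.18,1.3],-0.05],
    [0.4,[-0.14,0.18,1.9],-0.05],
    [0.4,[-0.14,0.18,2.3],-0.05],
    [0.4,[-0.14,0.18,2.42],-0.05],
    [0.2,[-0.14,0.18,2.42],-0.05],
    [0,[-0.14,0.18,2.42],-0.05],
    [0,[-0.14,0.18,2.42],-0.05],
    [0,[-0.14,0.18,2.42],-0.05]
  ]
}}

```text
clock: 46.58
position: [732.3, 194.6, 214.6]
ee_rot: [-0.184, 0.983, -0.001, 0.0]
wrist_force: [1.6, -3.2, -2.5]
gripper_width: 21.4
grip_force: 30.0
```

Call:
{"name": "servo_tool", "arguments": {
  "increments": [
    [0,[0,0,0],0],
    [0,[0,0,0],0],
    [0,[0,0,0],0],
    [0,[0,0,0],0],
    [0,[0,0,0],0],
    [0,[0,0,0],0],
    [0,[0,0,0],0],
    [0,[0,0,0],0],
    [0,[0,0,0],0],
    [0,[0,0,0],0]
  ]
}}

```text
clock: 47.42
position: [732.3, 194.7, 214.6]
ee_rot: [-0.184, 0.983, -0.001, 0.0]
wrist_force: [1.6, -5.7, -1.6]
gripper_width: 21.7
grip_force: 30.0
```

```bash
python3 - <<'E'
from h import *
o,R=yaw(); print(o["position"],o["gripper_width"],o["grip_force"],o["wrist_force"])
E
```

```text
[732.30380896 194.65089185 214.61043098] 21.733867154637597 29.999282956123352 [ 1.56809829 -5.66052404 -1.56264649]
```

Call:
{"name": "servo_tool", "arguments": {
  "increments": [
    [0,[0.58,0,-0.17],0],
    [0,[1.17,0,-0.29],0],
    [0,[1.77,0,-0.35],0],
    [0,[2.37,0,-0.35],0],
    [0,[2.97,0,-0.3],0],
    [0,[3.56,0,-0.19],0],
    [0,[4.14,0,-0.03],0],
    [0,[4.7,0,0.19],0],
    [0,[5.24,0,0.46],0],
    [0,[5.75,0,0.78],0]
  ]
}}

```text
clock: 48.25
position: [572.4, 132.5, 192.6]
ee_rot: [-0.184, 0.983, -0.001, 0.003]
wrist_force: [4.8, -5.1, 2.4]
gripper_width: 21.8
grip_force: 30.0
```

```bash
python3 - <<'E'
from h import *
o,R=yaw(); print(o["position"],o["gripper_width"],o["grip_force"],o["wrist_force"])
E
```

```text
[572.44938978 132.52545235 192.58820898] 21.793827995855263 30.000523924827576 [ 4.81916303 -5.05727051  2.36950259]
```

Call:
{"name": "servo_tool", "arguments": {
  "increments": [
    [0,[0.48,0,0.36],0],
    [0,[0.92,0,0.77],0],
    [0,[1.32,0,1.22],0],
    [0,[1.68,0,1.7],0],
    [0,[1.99,0,2.22],0],
    [0,[2.25,0,2.76],0],
    [0,[2.46,0,3.33],0],
    [0,[2.62,0,3.91],0],
    [0,[2.72,0,4.5],0],
    [0,[2.76,0,5.15],0]
  ]
}}

```text
clock: 49.08
position: [495.1, 102.5, 37.3]
ee_rot: [-0.185, 0.983, -0.001, 0.001]
wrist_force: [-0.7, -9.2, 45.2]
gripper_width: 21.5
grip_force: 30.0
```

Call:
{"name": "servo_tool", "arguments": {
  "increments": [
    [0,[0,0,0.1],0],
    [0,[0,0,0.15],0],
    [0,[0,0,0.15],0],
    [0,[0,0,0.15],0],
    [0,[0,0,0.15],0],
    [0,[0,0,0.15],0],
    [0,[0,0,0.15],0],
    [0,[0,0,0.15],0],
    [0,[0,0,0.15],0],
    [0,[0,0,0.15],0]
  ]
}}

```text
clock: 49.92
position: [495.2, 102.4, 35.1]
ee_rot: [-0.185, 0.983, -0.003, 0.001]
wrist_force: [-4.3, -9.4, 25.7]
gripper_width: 21.7
grip_force: 30.0
```

```bash
python3 - <<'E'
from h import *
o,R=yaw(); print(o["position"],o["gripper_width"],o["grip_force"],o["wrist_force"])
E
```

```text
[495.19830371 102.41933196  35.14117499] 21.721113383612 30.004485547542572 [-4.27063401 -9.42238448 25.72248904]
```

Call:
{"name": "servo_tool", "arguments": {
  "increments": [
    [0.4,[0,0,-0.15],0],
    [0.4,[0,0,-0.15],0],
    [0.4,[0,0,-0.15],0],
    [0.4,[0,0,-1],0],
    [0.4,[0,0,-2.2],0],
    [0.4,[0,0,-3.4],0],
    [0.4,[0,-0.5,-4.6],0.8],
    [0.4,[0,-1.2,-5.5],1.6],
    [0.4,[0,-2,-5.5],2.4],
    [0.4,[0,-2.8,-5.5],3.2]
  ]
}}

```text
clock: 50.75
position: [525.4, 24.9, 198.3]
ee_rot: [-0.045, 0.999, 0.0, 0.002]
wrist_force: [-0.2, 0.3, -0.7]
gripper_width: 36.8
grip_force: 0.0
```

```bash
python3 - <<'E'
from h import *
move(465,-360,200,70.4)
E
```

```text
TCP [525.4  24.9 198.3] ydeg 95.2 shift [  3.16 -12.6   -0.07] turn 4.95 (tool z down), alt -31.05 j7 1.05
```

Call:
{"name": "servo_tool", "arguments": {
  "increments": [
    [0.4,[0.1,-0.7,0],0.4],
    [0.4,[0.3,-1.6,0],0.8],
    [0.4,[0.5,-2.6,0],1.2],
    [0.4,[0.8,-3.6,0],1.6],
    [0.4,[1.1,-4.6,0],2],
    [0.4,[1.4,-5.6,0],2.4],
    [0.4,[1.7,-6.6,0],2.8],
    [0.4,[2,-7.6,0],3.2],
    [0.4,[2.3,-8.5,0],3.6],
    [0.4,[2.5,-9.3,0],4]
  ]
}}

```text
clock: 51.58
position: [473.8, -262.0, 195.3]
ee_rot: [0.13, 0.992, 0.001, -0.001]
wrist_force: [0.6, 0.9, 0.2]
gripper_width: 36.7
grip_force: 0.0
```

```bash
python3 - <<'E'
from h import *
move(465,-360,200,70.4)
E
```

```text
TCP [ 473.8 -262.   195.3] ydeg 75.1 shift [-0.56 -3.23 -0.16] turn 0.93 (tool z down), alt -35.07 j7 1.28
```

Call:
{"name": "servo_tool", "arguments": {
  "increments": [
    [0.4,[-0.2,-0.7,0],0.5],
    [0.4,[-0.3,-1.5,0],0.93],
    [0.4,[-0.4,-2.3,0],0.93],
    [0.4,[-0.5,-3,0],0.93],
    [0.4,[-0.56,-3.23,0],0.93],
    [0.4,[-0.56,-3.23,0],0.93],
    [0.4,[-0.56,-3.23,0],0.93],
    [0.4,[-0.56,-3.23,0],0.93],
    [0.4,[-0.56,-3.23,0],0.93],
    [0.4,[-0.56,-3.23,0],0.93]
  ]
}}

```text
clock: 52.42
position: [467.5, -356.6, 197.1]
ee_rot: [0.167, 0.986, -0.0, 0.0]
wrist_force: [-0.3, 0.9, -0.3]
gripper_width: 37.2
grip_force: 0.0
```

```bash
python3 - <<'E'
from h import *
o,R=yaw(); c=cal("wrist"); im=capture("wrist"); save("w14",im,None,1.5); p=o["position"]
np.savez("c14.npz",K=c[0],R=c[1],t=c[2],p=p,Rt=R)
move(475.1,-371.8,40.5,70.4)
print("pred tab tip, point",proj(c,[[462.8,-367.4,64.5],[475.1,-371.8,64.5]]).round())
E
```

```text
TCP [ 467.5 -356.8  197.1] ydeg 70.8 shift [-0.4  -0.39  5.22] turn 0.07 (tool z down), alt -35.93 j7 1.36
pred tab tip, point [[248. 179.]
 [248. 190.]]
```

View pics/w14.png

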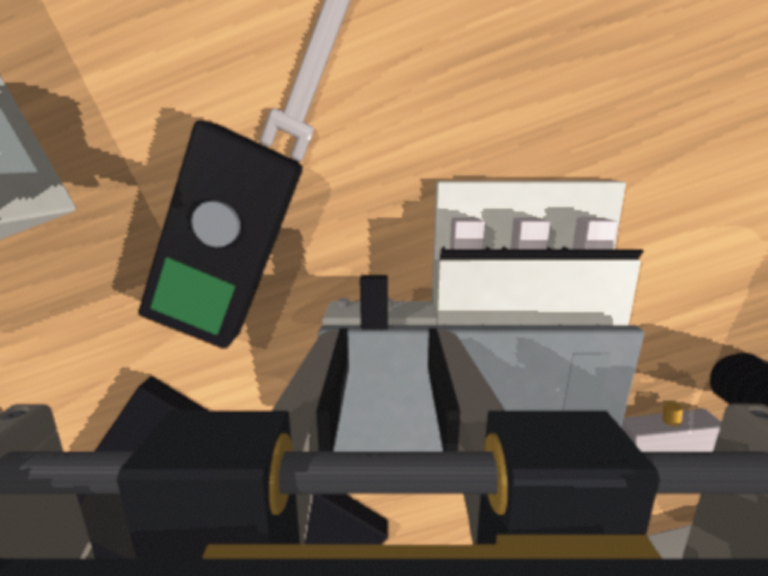

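All three modules protrude equally at (468,233), (533,233) and (598,233). The display tab is at x 361-388, with its tip at row 277 and root at row 326.

```bash
python3 - <<'E'
from h import *
d=np.load("c14.npz"); c=(d["K"],d["R"],d["t"]); p=d["p"];R=d["Rt"]
for n,uv,z in [("tab tip",[(361,277),(388,277)],64.5),("root",[(361,326),(388,326)],64.5),("panel edge",[(330,328),(640,328)],66.5)]:
    P=plane(c,np.array(uv)/1.5,z); print(n,P[:,:2].round(1).tolist(),"tool",((P-p)@R)[:,:2].round(1).tolist())
t=np.linspace(0,np.radians(60),11); print(arc(172,7,t[1:],0))
E
```

```text
tab tip [[466.7, -377.6], [473.6, -357.6]] tool [[-6.1, -20.1], [-6.1, 1.0]]
root [[505.7, -392.0], [512.9, -371.3]] tool [[-47.7, -20.9], [-47.7, 1.1]]
panel edge [[498.3, -415.9], [580.6, -179.2]] tool [[-48.6, -45.9], [-48.3, 204.7]]
[[0.06, -0.6], [0.17, -1.19], [0.35, -1.76], [0.59, -2.31], [0.88, -2.84], [1.23, -3.33], [1.63, -3.78], [2.07, -4.18], [2.55, -4.54], [3.07, -4.85]]
```

Call:
{"name": "servo_tool", "arguments": {
  "increments": [
    [0.4,[-0.57,-0.33,0.5],0.03],
    [0.4,[-0.57,-0.33,1.5],0.03],
    [0.4,[-0.57,-0.33,2.5],0.03],
    [0.4,[-0.57,-0.33,3.5],0.03],
    [0.4,[-0.57,-0.33,4.5],0.03],
    [0.4,[-0.57,-0.33,5.1],0.03],
    [0.4,[-0.57,-0.33,5.22],0.03],
    [0.2,[-0.57,-0.33,5.22],0.03],
    [0,[-0.57,-0.33,5.22],0.03],
    [0,[-0.57,-0.33,5.22],0.03]
  ]
}}

```text
clock: 53.3
position: [481.2, -373.0, 41.9]
ee_rot: [0.169, 0.986, -0.0, 0.001]
wrist_force: [0.9, 0.6, -2.3]
gripper_width: 21.7
grip_force: 30.0
```

Call:
{"name": "servo_tool", "arguments": {
  "increments": [
    [0,[0,0,0],0],
    [0,[0,0,0],0],
    [0,[0,0,0],0],
    [0,[0,0,0],0],
    [0,[0,0,0],0],
    [0,[0,0,0],0],
    [0,[0,0,0],0],
    [0,[0,0,0],0],
    [0,[0,0,0],0],
    [0,[0,0,0],0]
  ]
}}

```text
clock: 54.13
position: [481.0, -372.9, 40.6]
ee_rot: [0.169, 0.986, 0.0, 0.001]
wrist_force: [5.6, 0.9, 1.0]
gripper_width: 21.8
grip_force: 30.0
```

```bash
python3 - <<'E'
from h import *
o,R=yaw(); print(o["position"],o["gripper_width"],o["grip_force"],o["wrist_force"])
E
```

```text
[ 480.99264846 -372.88545251   40.59310622] 21.7753077465127 29.999713897705078 [5.57161156 0.90024751 1.04855696]
```

Call:
{"name": "servo_tool", "arguments": {
  "increments": [
    [0,[-0.06,0,-0.6],0],
    [0,[-0.17,0,-1.19],0],
    [0,[-0.35,0,-1.76],0],
    [0,[-0.59,0,-2.31],0],
    [0,[-0.88,0,-2.84],0],
    [0,[-1.23,0,-3.33],0],
    [0,[-1.63,0,-3.78],0],
    [0,[-2.07,0,-4.18],0],
    [0,[-2.55,0,-4.54],0],
    [0,[-3.07,0,-4.85],0]
  ]
}}

```text
clock: 54.97
position: [564.0, -401.7, 182.4]
ee_rot: [0.169, 0.986, 0.002, -0.005]
wrist_force: [1.6, 3.8, -12.5]
gripper_width: 21.8
grip_force: 30.0
```

Call:
{"name": "servo_tool", "arguments": {
  "increments": [
    [0,[0,0,0],0],
    [0,[0,0,0],0],
    [0,[0,0,0],0],
    [0,[0,0,0],0],
    [0,[0,0,0],0],
    [0,[0,0,0],0],
    [0,[0,0,0],0],
    [0,[0,0,0],0],
    [0,[0,0,0],0],
    [0,[0,0,0],0]
  ]
}}

```text
clock: 55.8
position: [566.1, -402.4, 183.5]
ee_rot: [0.169, 0.986, 0.001, -0.001]
wrist_force: [7.7, 1.4, -11.2]
gripper_width: 21.7
grip_force: 30.0
```

```bash
python3 - <<'E'
from h import *
o,R=yaw(); p=o["position"]; print(p,o["gripper_width"],o["grip_force"],o["wrist_force"])
h=p[2]+19-52.5; d=np.hypot(*(p[:2]-[481,-372.9])); print(np.degrees(np.arctan2(h,172-d))-np.degrees(np.arctan2(7,172)),np.hypot(h,172-d))
E
```

```text
[ 566.13356115 -402.43774719  183.50521928] 21.731545953968084 29.99775856733322 [  7.68207378   1.44703575 -11.23762808]
59.03935811667315 170.9010936815528
```

Call:
{"name": "servo_tool", "arguments": {
  "increments": [
    [0.4,[0,0,0],0],
    [0.4,[0,0,0],0],
    [0.4,[0,0,0],0],
    [0.4,[0,0,-0.5],0],
    [0.4,[0,0,-1.2],0],
    [0.4,[0,0,-2.2],0],
    [0.4,[0,0,-3.2],0],
    [0.4,[0,0,-3.3],0],
    [0.4,[0,0,-3.3],0],
    [0.4,[0,0,-3.3],0]
  ]
}}

```text
clock: 56.63
position: [566.5, -403.8, 285.5]
ee_rot: [0.169, 0.986, -0.001, 0.0]
wrist_force: [0.1, -0.7, -1.0]
gripper_width: 36.6
grip_force: 0.0
```

Call:
{"name": "servo_tool", "arguments": {
  "increments": [
    [0.4,[0.5,0,0],0],
    [0.4,[1.5,0,0],0],
    [0.4,[2.5,0,0],0],
    [0.4,[3.5,0,0],0],
    [0.4,[4,0,0],0],
    [0.4,[4,0,0],0],
    [0.4,[4,0,0],0],
    [0.4,[4,0,0],0],
    [0.4,[4,0,0],0],
    [0.4,[4,0,0],0]
  ]
}}

```text
clock: 57.47
position: [454.5, -363.4, 284.4]
ee_rot: [0.169, 0.986, 0.001, 0.0]
wrist_force: [0.5, -0.0, -0.3]
gripper_width: 37.2
grip_force: 0.0
```

```bash
python3 - <<'E'
from h import *
x=np.array([.942,-.3355]);y=np.array([.3355,.942]);O=np.array([580.8,-319.2]); O=O+4*x
o=telemetry.get_obs(); print(o["position"],o["wrist_force"],o["gripper_width"],o["clock"])
for n in ("wrist","top"):
    c=cal(n); im=capture(n); save("f_"+n,im)
    m=(im.astype(int).max(2)<60).astype(np.uint8); k,l,st,ce=cv2.connectedComponentsWithStats(m)
    for a in (50,55,60,65):
        t=np.radians(a); r=183; w=O+(90-r*np.cos(t)+7*np.sin(t))*x-85*y; u=proj(c,[[*w,52.5+r*np.sin(t)+7*np.cos(t)]])[0]; print(n,a,u.round(1))
    for i in range(1,k):
        if st[i,4]>20 and np.hypot(*(ce[i]-u))<60: print("dark",st[i],ce[i].round(1))
    if n=="top":
        b=cv2.cvtColor(cv2.imread("pics/top0.png"),cv2.COLOR_BGR2RGB).astype(int); d=np.abs(im-b).sum(2)
        print("bin area mean diff",d[155:245,105:240].mean(),"others",d[100:160,215:320].mean(), d[235:300,60:110].mean())
E
```

```text
[ 454.52495526 -363.37734889  284.4342613 ] [ 0.515667   -0.0169818  -0.32869958] 37.22697962117531 57.4667
wrist 50 [256.5 265.9]
wrist 55 [256.5 281.2]
wrist 60 [256.4 296.9]
wrist 65 [256.3 312.7]
dark [228 276  14  10  67] [234.9 280.3]
dark [ 203  328   54   35 1216] [224.8 342.7]
top 50 [382.  195.9]
top 55 [384.2 191.4]
top 60 [386.4 186.7]
top 65 [388.6 181.8]
dark [ 319  163   87  106 2207] [371.3 212.7]
dark [382 180   8   8  43] [385.6 183.4]
dark [396 190  16  34 283] [404.2 205.1]
bin area mean diff 14.188065843621398 others 26.14666666666667 9.771692307692307
```

```bash
python3 -c "
from workcell import finish_job
print(finish_job())"
```

```text
the job is handed in; nothing more can be done
None
```

I handed the job in at about 57 s: all three modules are fully home in bays of their own, the bar bin is shut again, and the display stands open at about 60° (59° by the arm's position at release); the other two bins were never touched.

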